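# Pack the last fitting and snap the tub lid down

## Robot

A 7-joint arm with a two-finger parallel gripper is mounted at the origin on the work surface. World frame = base frame: x ahead of the robot, y to its left, z up, the work surface at z = 0. Lengths are in mm, angles in rad, forces in N, time in s.
With the tool pointing down it reaches from about 425 to 950 mm from the base axis. Payload 4.7 kg.
Tool frame: the origin (TCP) lies at the very end of the fingers, on their centre line; the grasp point (between the pads) lies 19 mm behind it; y points along the fingers, z is the direction in which the jaws open and shut, and the axes are right-handed (so a half turn about y gives the same grasp; the last joint's range is limited). The gripper opens to 87 mm and grips with 3 to 60 N. Pads are 19 mm wide; open, the fingers measure 117 mm over their backs; the gripper's body (75 mm by 190 mm) begins 51 mm behind the grasp point.
Start: joints at [-1.36, 0.469, -0.049, 1.532, 0.024, 1.141, -0.082], TCP at [160.275, 655.714, 222.573] pointing down, gripper open.
Joint ranges: [-2.59, 2.59], [-0.33, 1.99], [-1.39, 1.29], [0.1, 2.45], [-1.04, 4.18], [0.21, 1.99], [-2.66, 2.66]. Speed limits (rad/s): [2.57, 2.57, 3.14, 3.14, 3.14, 3.14, 3.14].

## Interface

Orientations are given as a 3x3 rotation matrix whose columns are the frame's x, y, z axes.
In Python, from cell import ctrl, viewer, workorder gives the robot as it stands.
- The arm moves only by the tool jog_arm, never from a script. Its arguments are lists of equal length, an entry for each row: "travel": the shift along the tool's x, y, z normalised to -1 to 1, where 1 is 100 mm, a list of three; "turn": the turn, a rotation vector about the tool's x, y, z normalised to -1 to 1, where 1 is pi rad, a list of three. In form: {"travel": [[x, y, z], ...], "turn": [[rx, ry, rz], ...]}. A call has 1 to 10 rows; each row is the pose to reach, as a shift and turn from the pose commanded when the call began, along the tool's axes at that moment, turning the shorter way round; what a row does not reach only later rows make up. A row lasts 1/12 s, in which the tool goes at most 41.7 mm and 7.16 degrees, less where a joint would pass 70% of its speed; a pose out of reach is approached as far as the arm can. A call with a number of a shift or a turn outside -1 to 1 is refused whole. A call with a gripper value outside its range is refused whole. "hand" is the closure in counts, from 0 (fully open) to 255 (shut), set as the call begins (left out, the last holds). The fingers move at their own pace and stop on an object; the grip force is fixed at half the most. Time passes only in rows, so rows that repeat a pose let the fingers close. It gives the time, the measured TCP pose, the force and the opening at its end, in the units of the state.
- ctrl.observe(): the state, without advancing time (a new reading comes with each control period).
- viewer.capture(name): name is "scene" or "side" or "wrist"; returns the picture (400x640x3 uint8, red, green, blue); there is no depth.
- viewer.calibration(name): a dict with "camera_matrix" (3x3 intrinsics, pixels), "D" ([k1, k2, p1, p2, k3] as OpenCV has them; the pictures are not rectified), "extrinsics" (4x4, takes a point from world to camera coordinates). Camera axes: x right, y up, looking along -z (the intrinsics and any distortion apply to the point x, -y, -z); pixel columns grow to the right and rows downward; lengths in mm; the calibration is good to about 2 mm. A picture is of the moment at which its call begins: read the wrist's pose just before it. calibration takes no time and is no camera call; for the wrist camera it gives the pose at the moment of the call.
- workorder.hand_in(): hands the job in, once; it reports no verdict.
The state is a dict: "clock": time; "joint_positions": joint angles; "dq": joint speeds; "effort": joint torques, N m; "position": TCP position; "orientation": TCP orientation; "force": force on the tool from outside, world axes, zero at the start; "torque": the same for the moment, N m; "finger_gap": finger opening in mm.
Only numpy, scipy, OpenCV 4.12 (cv2) and the standard library are available. Lean on these libraries where they do the work, as an engineer would, in place of code of your own. Each camera call takes 0.05 s, during which the arm holds its last target.

## Task

Put the black fitting with the yellow band into the blue tub through the gap left by the lid, then bring the loose white lid square over the tub and press its edge down all the way round until every catch has clicked and the lid sits fully down and level. Do not knock the other things on the bench out of place.

Things in the scene. Friction and masses are not known exactly. Their poses are not given: they have to be found in the camera images.
- tub: round blue tub of black fittings, fixed to the bench; origin at the centre of its underside, z up. Outer radius 79, inner radius 75, inner floor at height 5, rim at 85 mm. Four sprung orange catches in its wall at 45, 135, 225 and 315 degrees about its z from its x axis; noses stand 4 mm into the mouth below the rim, orange tabs outside reach 92 mm from the axis, tops 5 mm below the rim
- tub_mouth (a point): centre of the tub's mouth at rim height, z up, axes as the tub. Pressing on the lid's edge above a catch (72 mm from this axis) with roughly 5 to 20 N makes that catch spring back and click over the plug's ridge; the lid see-saws until opposite sides have both clicked, and pressing in its middle only takes far more force
- lid_centre (a point): loose white round lid, about 160 g, at first level but off-centre on the rim, overhanging; this point: centre of its flange's underside, z up. Flange 10 mm thick, radius 96 (86 below); under it a tapered plug 19 mm deep (radius 71 at bottom, 74 at its ridge). The point is 19 mm above the rim at first, about 10 mm when dropped in on the catches (then often cocked), at rim height when seated
- fitting_mid (a point): the fitting to pack: black upright cylinder with a yellow band and yellow top disc, diameter 30, height 40 mm, about 70 g, standing on the bench; this point is its centre, half-way up
- brass_union_mid (a point): brass pipe union, upright cylinder, diameter 30, height 40 mm, bystander; this point is its centre
- grey_union_mid (a point): grey pipe union with a white band, upright cylinder, diameter 30, height 40 mm, bystander; this point is its centre
- red_union_mid (a point): red pipe union with a black band, upright cylinder, diameter 30, height 40 mm, bystander; this point is its centre
- can_mid (a point): upright green-labelled can, diameter 52, height 110 mm, bystander close to the tub; this point is its centre
- carton_mid (a point): small cardboard carton 70 (its x) by 100 (its y) by 50 mm high, bystander; this point is its centre
- tape_mid (a point): brown roll of tape lying flat, outer diameter 90, height 48 mm, bystander; this point is its centre
Things that resemble listed ones, but are neither listed nor needed, are in the scene too. Leave any green or purple look-alike of the part that bears fitting_mid alone.

How it is judged:
By the outcome, as a careful person would: the job done as asked, in the order asked, and still so for the second after the job is handed in, with the robot touching nothing.
It also fails if it takes over 72 s, if anything falls off the work surface, if the arm or the gripper's body presses on something with over 40 N, if the wrist force passes 120 N, or if a joint passes its speed limit or range.

## Working session

There is one attempt and no reset: what is moved stays moved. The work goes in short steps, Python scripts to look and compute and a tool call to move; the robot and the scene stay as the last step left them, time stands still between calls to the robot, and variables do not carry over. Pictures are saved under pics/ and viewed, and the job is handed in when it is done.

Besides the shell and the picture viewer there is one more tool, called after ">>>" as name(argument=value, ...) on one line, values as JSON. jog_arm: Moves the arm, as the interface text tells. Scaled input: -1 to 1 covers 100 mm each way for a shift and pi rad each way for a turn. Its arguments: {"type":"object","properties":{"travel":{"type":"array"},"turn":{"type":"array"},"hand":{"type":"number"}},"required":["travel","turn"]}

```bash
ls; mkdir -p pics; python3 - <<'E'
from cell import ctrl, viewer, workorder
import cv2,numpy as np
print(ctrl.observe())
for n in ["scene","side","wrist"]:
    im=viewer.capture(n); cv2.imwrite(f"pics/{n}0.png",im[:,:,::-1]); c=viewer.calibration(n); print(n,np.array2string(np.array(c["camera_matrix"]),precision=2),c["D"]); print(np.round(c["extrinsics"],3))
E
```

```text
pics
{'clock': 0.0, 'joint_positions': array([-1.35989495,  0.46943995, -0.04862542,  1.53365989,  0.02409931,
        1.14099758, -0.08232277]), 'dq': array([ 8.35147882e-04, -1.61966003e-03, -4.12556274e-04, -1.17591535e-03,
        8.43779847e-04,  5.64407755e-05, -3.69907453e-04]), 'effort': array([-1.35893450e-03, -5.07982314e+01, -8.10308964e-02, -2.36160100e+01,
       -6.12587621e-02,  3.81644012e-02,  1.90223936e-04]), 'position': array([160.15120818, 655.12343522, 221.51494312]), 'orientation': array([[ 9.71393497e-01, -4.01996826e-04,  2.37475288e-01],
       [-2.37475622e-01, -1.87653702e-03,  9.71391686e-01],
       [ 5.51347949e-05, -9.99998159e-01, -1.91832030e-03]]), 'force': array([-0.44976528, -0.22677432, -0.64926056]), 'torque': array([ 0.0190712 , -0.02650195,  0.04391097]), 'finger_gap': 87.36520275471335}
scene [[402.95   0.   313.66]
 [  0.   402.95 194.02]
 [  0.     0.     1.  ]] [-0.02393308  0.          0.          0.          0.        ]
[[ 7.210000e-01  6.930000e-01 -1.600000e-02 -3.569960e+02]
 [-4.430000e-01  4.790000e-01  7.580000e-01  1.603910e+02]
 
[... 156 characters left out ...]
462.57 184.96]
 [  0.     0.     1.  ]] [-0.08437174  0.          0.          0.          0.        ]
[[-8.010000e-01 -5.990000e-01  1.700000e-02  3.889600e+02]
 [ 3.320000e-01 -4.200000e-01  8.450000e-01 -2.721020e+02]
 [-4.990000e-01  6.820000e-01  5.350000e-01 -1.085401e+03]
 [ 0.000000e+00  0.000000e+00  0.000000e+00  1.000000e+00]]
wrist [[299.1    0.   317.66]
 [  0.   299.1  199.13]
 [  0.     0.     1.  ]] [-0.04685121  0.          0.          0.          0.        ]
[[ 2.37000e-01  9.72000e-01 -2.00000e-03 -6.74381e+02]
 [-9.37000e-01  2.28000e-01 -2.66000e-01  3.37680e+01]
 [-2.58000e-01  6.50000e-02  9.64000e-01 -3.89317e+02]
 [ 0.00000e+00  0.00000e+00  0.00000e+00  1.00000e+00]]
```

View pics/scene0.png

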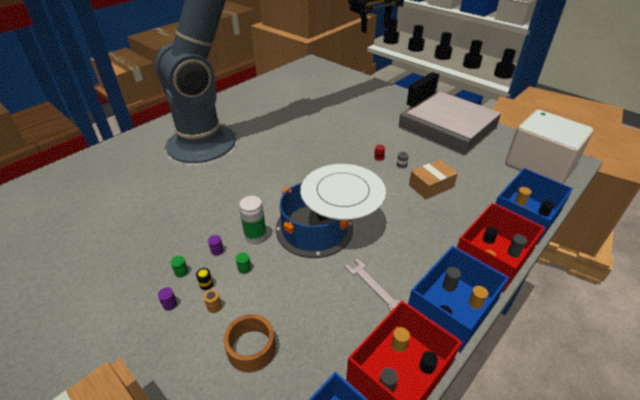

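View pics/side0.png

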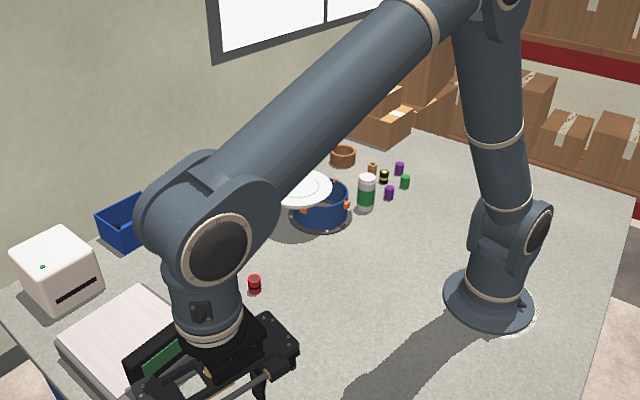

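View pics/wrist0.png

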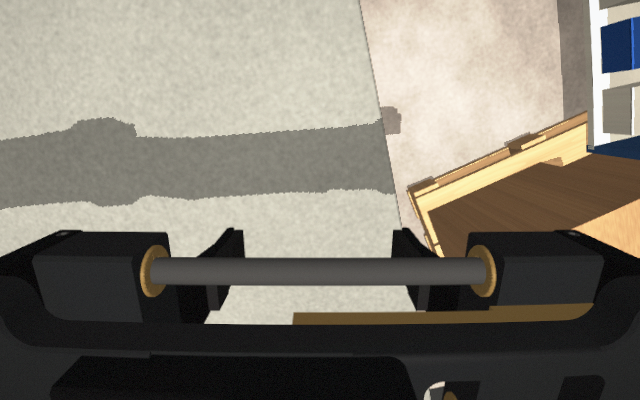

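Scene view candidates for the fitting are: black with yellow band (204,278), green (179,266) and (243,262), purple (216,244) and (167,298), and the brass union (212,300). By the description I choose (204,278), which is (384,177) in the side view. The lid overhangs the tub at (343,190), with the tub at (316,217).

```bash
cat > h.py <<'E'
import numpy as np,cv2
def ray(cal,px):
    K=np.array(cal["camera_matrix"],float);D=np.array(cal["D"],float);T=np.array(cal["extrinsics"],float)
    u=cv2.undistortPoints(np.array([[px]],float),K,D)[0,0]
    d=T[:3,:3].T@np.array([u[0],-u[1],-1.0]); o=-T[:3,:3].T@T[:3,3]
    return o,d/np.linalg.norm(d)
def plane(cal,px,z):
    o,d=ray(cal,px); return o+d*(z-o[2])/d[2]
def tri(rays):
    A=np.zeros((3,3));b=np.zeros(3)
    for o,d in rays:
        P=np.eye(3)-np.outer(d,d);A+=P;b+=P@o
    p=np.linalg.solve(A,b); return p,[np.linalg.norm((np.eye(3)-np.outer(d,d))@(p-o)) for o,d in rays]
def proj(cal,p):
    K=np.array(cal["camera_matrix"],float);D=np.array(cal["D"],float);T=np.array(cal["extrinsics"],float)
    c=T[:3,:3]@np.array(p,float)+T[:3,3]; c=np.array([c[0],-c[1],-c[2]])
    return cv2.projectPoints(c.reshape(1,1,3),np.zeros(3),np.zeros(3),K,D)[0].ravel()
E
python3 - <<'E'
from cell import viewer
import cv2,numpy as np
from h import *
S=viewer.calibration("scene");s=viewer.calibration("side")
a=cv2.imread("pics/scene0.png");b=cv2.imread("pics/side0.png")
cv2.imwrite("pics/crop_scene.png",cv2.resize(a[150:340,140:400],None,fx=3,fy=3,interpolation=cv2.INTER_CUBIC))
cv2.imwrite("pics/crop_side.png",cv2.resize(b[130:250,240:430],None,fx=4,fy=4,interpolation=cv2.INTER_CUBIC))
for n,p,z in [("fit top",(204,271),40),("fit bot",(205,288),0),("can top",(251,202),110),("brass",(212,293),40),("lid",(343,190),114),("grn",(243,256),40),("purp",(216,238),40),("grn2",(179,260),40),("purp2",(167,292),40),("tape",(250,330),48),("red",(380,150),40),("grey",(403,156),40),("carton",(433,172),50),("tubbase",(314,233),0)]:
    print(n,plane(S,p,z).round(0))
E
```

```text
fit top [ 468. -298.   40.]
fit bot [ 475. -310.    0.]
can top [ 440. -139.  110.]
brass [ 525. -319.   40.]
lid [564.  26. 114.]
grn [ 495. -217.   40.]
purp [ 409. -225.   40.]
grn2 [ 404. -318.   40.]
purp2 [ 458. -379.   40.]
tape [ 646. -321.   48.]
red [471. 301.  40.]
grey [536. 320.  40.]
carton [642. 301.  50.]
tubbase [532. -37.   0.]
```

View pics/crop_scene.png

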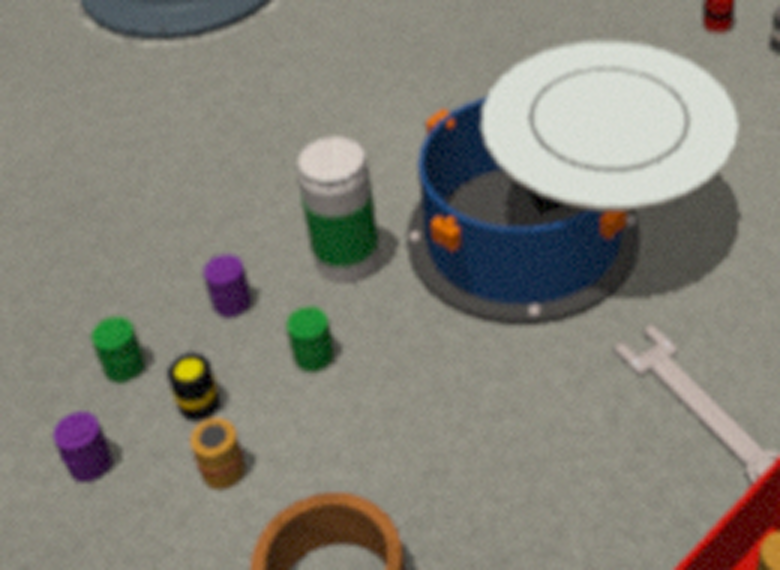

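View pics/crop_side.png

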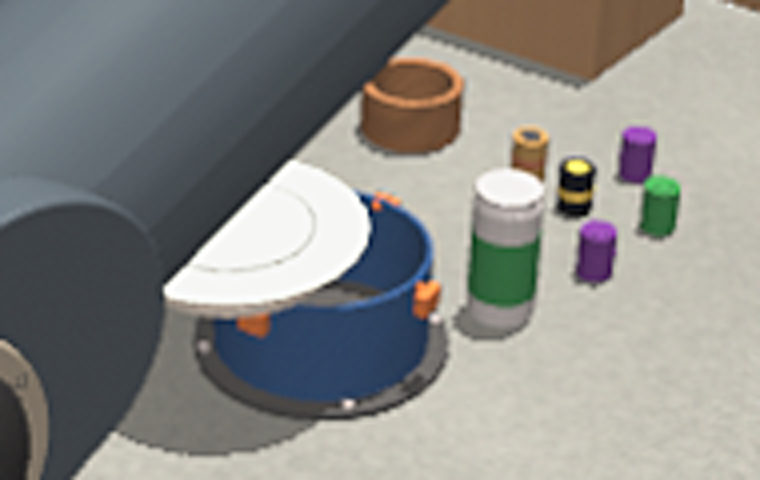

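The crop confirms the choice: the black cylinder with a yellow top and band is at scene (204,278). Its neighbours are plain green and plain purple parts and the brass union. I'll measure it more precisely now.

```bash
python3 - <<'E'
from cell import viewer
import cv2,numpy as np
from h import *
C={n:viewer.calibration(n) for n in("scene","side")}
def masks(im,lo,hi,amin=4):
    m=cv2.inRange(cv2.cvtColor(im,cv2.COLOR_BGR2HSV),lo,hi); n,l,st,ce=cv2.connectedComponentsWithStats(m)
    return m,[(st[i].tolist(),ce[i].round(1).tolist()) for i in range(1,n) if st[i,4]>=amin]
for n in C:
    im=cv2.imread(f"pics/{n}0.png")
    print(n,"yellow",[x for x in masks(im,(24,140,120),(34,255,255))[1] if 130<x[1][1]<320])
    print(n,"orange",[x for x in masks(im,(5,180,170),(16,255,255))[1] if 130<x[1][1]<320])
    m,_=masks(im,(0,0,185),(180,40,255)); cs=cv2.findContours(m,cv2.RETR_EXTERNAL,cv2.CHAIN_APPROX_NONE)[0]
    if n=="scene":
        c=[c for c in cs if cv2.pointPolygonTest(c,(343,190),False)>0]
        for k in c:
            print(cv2.contourArea(k)); (e)=cv2.fitEllipse(cv2.convexHull(k)); print(e)
            h=cv2.convexHull(k)[:,0].astype(float); P=np.array([plane(C[n],q,114)[:2] for q in h]); 
            A=np.c_[2*P,np.ones(len(P))];s=np.linalg.lstsq(A,(P**2).sum(1),rcond=None)[0];print("lid",s[:2],np.sqrt(s[2]+s[:2]@s[:2]))
E
```

```text
scene yellow [([198, 269, 10, 8, 58], [202.4, 272.7])]
scene orange [([283, 187, 5, 5, 9], [284.9, 188.9]), ([284, 223, 9, 6, 32], [288.2, 225.0]), ([485, 249, 12, 8, 44], [491.0, 251.8])]
3536.0
((342.8136901855469, 190.70248413085938), (54.46832275390625, 84.61996459960938), 92.19149017333984)
lid [560.21755151  29.18770507] 95.18986045516962
side yellow [([381, 170, 7, 4, 12], [384.4, 171.3])]
side orange []
```

```bash
python3 - <<'E'
from cell import viewer
import numpy as np
from h import *
C={n:viewer.calibration(n) for n in("scene","side")}
print(plane(C["scene"],(202.4,272.7),40),plane(C["side"],(384.4,171.3),40),tri([ray(C["scene"],(202.4,272.7)),ray(C["side"],(384.4,171.3))]))
# tabs side crop px/4+(240,130)
for p in [(285.5,190.5),(288.5,227.5),(344.5,224)]: print("scene tab",plane(C["scene"],p,75))
for p in [(240+428/4,130+298/4),(240+385/4,130+203/4),(240+253/4,130+323/4)]: print("side tab",plane(C["side"],p,75))
for p in [(240+510/4,130+195/4)]: print("can",plane(C["side"],p,110))
E
```

```text
[ 468.87027505 -302.73467648   40.        ] [ 465.57167873 -305.58464372   40.        ] (array([ 466.61373254, -303.63494596,   39.71686374]), [np.float64(2.022159971706798), np.float64(2.0221599717069485)])
scene tab [434.86733821 -33.33734142  75.        ]
scene tab [ 530.60522031 -114.07174648   75.        ]
scene tab [612.44209996 -23.26314     75.        ]
side tab [427.45819999 -30.57690254  75.        ]
side tab [ 523.10549467 -113.73271903   75.        ]
side tab [503.94120175  67.25772496  75.        ]
can [ 427.0007306  -131.81693346  110.        ]
```

```bash
cat >> h.py <<'E'
def Rdown(deg):  # tool pointing down, jaw axis z at angle deg
    a=np.radians(deg); z=np.array([np.cos(a),np.sin(a),0]); y=np.array([0,0,-1.]); return np.c_[np.cross(y,z),y,z]
def jog(p,R,p2,R2):
    from scipy.spatial.transform import Rotation as Ro
    return (R.T@(np.array(p2)-np.array(p))/100).round(3),(Ro.from_matrix(R.T@R2).as_rotvec()/np.pi).round(4)
E
python3 - <<'E'
from h import *
p=np.array([160.3,655.7,222.6]);a=76.25
way=[((330,500,222),None),((480,300,222),None),((540,60,222),None),((520,-150,222),None),((467,-304,180),None)]
n=0
for w,_ in way:
    w=np.array(w,float)
    while np.linalg.norm(w-p)>2:
        R=Rdown(a); d=R.T@(w-p)/100; d=d/max(1,abs(d).max()); d=d.round(2)
        t=0.09 if a>-64 else 0
        print(n,"travel",d,"turn y",t, "from",p.round(0),round(a,1), "rows",np.ceil(np.linalg.norm(d)*100/41.7)+1); n+=1
        p=p+R@d*100; a-=t*180
print(p,a)
E
```

```text
0 travel [ 1.    0.   -0.55] turn y 0.09 from [160. 656. 223.] 76.2 rows 4.0
1 travel [ 1.    0.01 -0.22] turn y 0.09 from [244. 579. 223.] 60.0 rows 4.0
2 travel [ 0.14 -0.    0.01] turn y 0.09 from [320. 510. 222.] 43.8 rows 2.0
3 travel [ 1.   -0.    0.16] turn y 0.09 from [330. 500. 222.] 27.6 rows 4.0
4 travel [ 1.   -0.    0.47] turn y 0.09 from [391. 419. 222.] 11.4 rows 4.0
5 travel [ 0.28 -0.    0.25] turn y 0.09 from [457. 330. 222.] -4.8 rows 2.0
6 travel [ 1.  -0.   0.7] turn y 0.09 from [480. 300. 222.] -21.0 rows 4.0
7 travel [ 0.79 -0.    0.98] turn y 0.09 from [509. 182. 222.] -37.2 rows 5.0
8 travel [ 0.9 -0.   1. ] turn y 0.09 from [540.  60. 222.] -53.4 rows 5.0
9 travel [ 0.33 -0.    0.69] turn y 0 from [527. -74. 222.] -69.6 rows 3.0
10 travel [0.83 0.33 1.  ] turn y 0 from [ 520. -150.  222.] -69.6 rows 5.0
11 travel [0.21 0.09 0.25] turn y 0 from [ 477. -273.  189.] -69.6 rows 2.0
[ 466.45725447 -303.85201143  179.6       ] -69.55000000000001
```

>>> jog_arm(travel=[[1,0,-0.55],[1,0,-0.55],[1,0,-0.55],[1,0,-0.55]], turn=[[0,0.09,0],[0,0.09,0],[0,0.09,0],[0,0.09,0]], hand=105)

```text
clock: 0.48
position: [252.4, 572.7, 222.5]
orientation: [[0.86, 0.005, 0.51], [-0.51, -0.004, 0.86], [0.006, -1.0, -0.001]]
force: [0.8, -0.7, 0.5]
finger_gap: 67.7
```

>>> jog_arm(travel=[[1,0,-0.22],[1,0,-0.22],[1,0,-0.22],[1,0,-0.22]], turn=[[0,0.09,0],[0,0.09,0],[0,0.09,0],[0,0.09,0]])

```text
clock: 0.82
position: [325.6, 504.9, 222.6]
orientation: [[0.686, 0.003, 0.728], [-0.728, -0.002, 0.686], [0.004, -1.0, 0.0]]
force: [0.3, -0.0, 0.6]
finger_gap: 52.4
```

>>> jog_arm(travel=[[1,0,0],[1,0,0],[1,0,0],[1,0,0]], turn=[[0,0.12,0],[0,0.12,0],[0,0.12,0],[0,0.12,0]])

```text
clock: 1.15
position: [393.2, 433.5, 222.7]
orientation: [[0.369, 0.002, 0.929], [-0.929, -0.002, 0.369], [0.002, -1.0, 0.001]]
force: [1.1, 0.2, -0.9]
finger_gap: 51.1
```

>>> jog_arm(travel=[[1,0,0.4],[1,0,0.4],[1,0,0.4],[1,0,0.4]], turn=[[0,0.12,0],[0,0.12,0],[0,0.12,0],[0,0.12,0]])

```text
clock: 1.48
position: [468.2, 355.7, 222.8]
orientation: [[0.002, 0.003, 1.0], [-1.0, -0.002, 0.002], [0.002, -1.0, 0.003]]
force: [0.7, 0.1, 0.3]
finger_gap: 51.2
```

>>> jog_arm(travel=[[1,0,0.5],[1,0,0.5],[1,0,0.5],[1,0,0.5]], turn=[[0,0.12,0],[0,0.12,0],[0,0.12,0],[0,0.12,0]])

```text
clock: 1.82
position: [518.0, 255.2, 222.8]
orientation: [[-0.366, 0.002, 0.931], [-0.931, -0.003, -0.366], [0.002, -1.0, 0.003]]
force: [0.2, -0.4, 0.6]
finger_gap: 51.2
```

>>> jog_arm(travel=[[1,0,0.9],[1,0,0.9],[1,0,0.9],[1,0,0.9],[1,0,0.9]], turn=[[0,0.12,0],[0,0.12,0],[0,0.12,0],[0,0.12,0],[0,0.12,0]])

```text
clock: 2.23
position: [564.5, 132.8, 222.6]
orientation: [[-0.677, 0.001, 0.736], [-0.736, -0.001, -0.677], [0.0, -1.0, 0.001]]
force: [0.2, 1.3, 0.2]
finger_gap: 51.1
```

>>> jog_arm(travel=[[1,0,0.5],[1,0,0.5],[1,0,0.5],[1,0,0.5],[1,0,0.5]], turn=[[0,0.11,0],[0,0.11,0],[0,0.11,0],[0,0.11,0],[0,0.11,0]])

```text
clock: 2.65
position: [532.5, 29.3, 222.5]
orientation: [[-0.884, -0.0, 0.467], [-0.467, 0.002, -0.884], [-0.001, -1.0, -0.002]]
force: [-0.2, 0.2, 0.7]
finger_gap: 51.2
```

```bash
python3 - <<'E'
from cell import ctrl, viewer
import cv2,numpy as np,json
from h import *
for n in ["wrist","side"]:
    c=viewer.calibration(n); im=viewer.capture(n); cv2.imwrite(f"pics/{n}1.png",im[:,:,::-1])
    json.dump({k:np.array(v).tolist() for k,v in c.items()},open(f"pics/{n}1.json","w"))
print(ctrl.observe()["position"])
E
```

```text
[533.13770993  31.19549834 222.34153505]
```

View pics/wrist1.png

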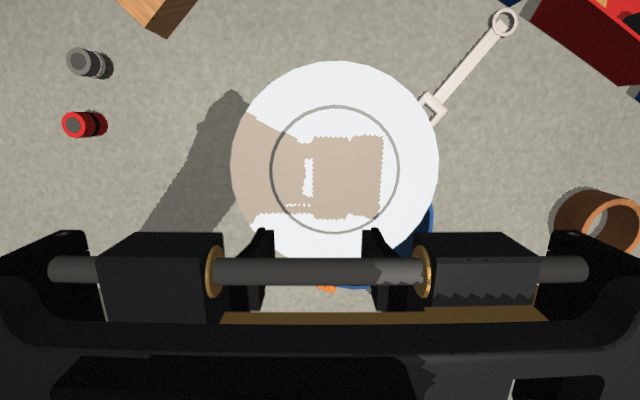

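View pics/side1.png

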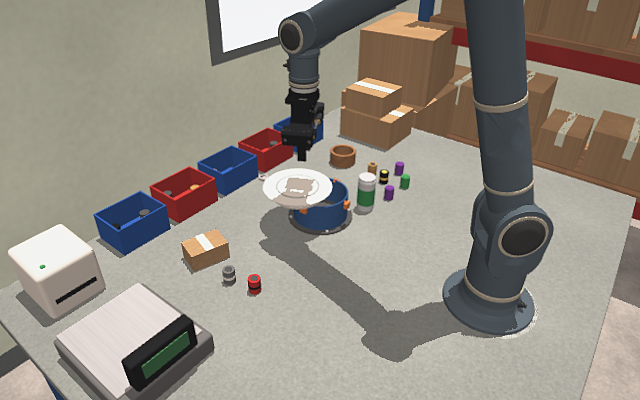

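The wrist view shows the lid disc with its ring centred near (335,165), and the tub mostly hidden behind the jaw. The side view now shows the tub and lid unobstructed, with the lid at (298,187) and the tub at (322,208).

```bash
python3 - <<'E'
import cv2,numpy as np,json
from h import *
w=json.load(open("pics/wrist1.json"));s=json.load(open("pics/side1.json"))
im=cv2.imread("pics/side1.png")
cv2.imwrite("pics/side1c.png",cv2.resize(im[155:240,250:410],None,fx=5,fy=5,interpolation=cv2.INTER_CUBIC))
def circ(P):
    P=np.array(P)[:,:2];A=np.c_[2*P,np.ones(len(P))];q=np.linalg.lstsq(A,(P**2).sum(1),rcond=None)[0];return q[:2],np.sqrt(q[2]+q[:2]@q[:2])
wi=cv2.imread("pics/wrist1.png")
# lid outer edge points: vs bench; upper arc, white/pinkish bright pixels
g=cv2.cvtColor(wi,cv2.COLOR_BGR2GRAY)
m=(g>205).astype(np.uint8); m[230:]=0
n,l,st,ce=cv2.connectedComponentsWithStats(m); 
k=l[100,340]; print(st[k])
cs=cv2.findContours((l==k).astype(np.uint8),cv2.RETR_EXTERNAL,cv2.CHAIN_APPROX_NONE)[0]; c=max(cs,key=len)[:,0]
pts=[p for p in c if p[1]<105 and p[0]>250 and p[0]<415]+[p for p in c if 110<p[1]<215 and p[0]>420]
print(len(pts),circ([plane(w,p,114) for p in pts]))
for p in [(335,171)]: print(plane(w,p,114))
hs=cv2.cvtColor(im,cv2.COLOR_BGR2HSV)
m=cv2.inRange(im,(200,200,200),(255,255,255)); m2=cv2.morphologyEx(m,cv2.MORPH_CLOSE,np.ones((9,9)))
n,l,st,ce=cv2.connectedComponentsWithStats(m2); k=l[180,285]; print(st[k])
E
```

```text
[  246     9   271   221 13521]
291 (array([567.01849363,  24.81787164]), np.float64(90.19165119655078))
[563.11277242  26.95246504 114.        ]
[ 259  168   73   37 1485]
```

View pics/side1c.png

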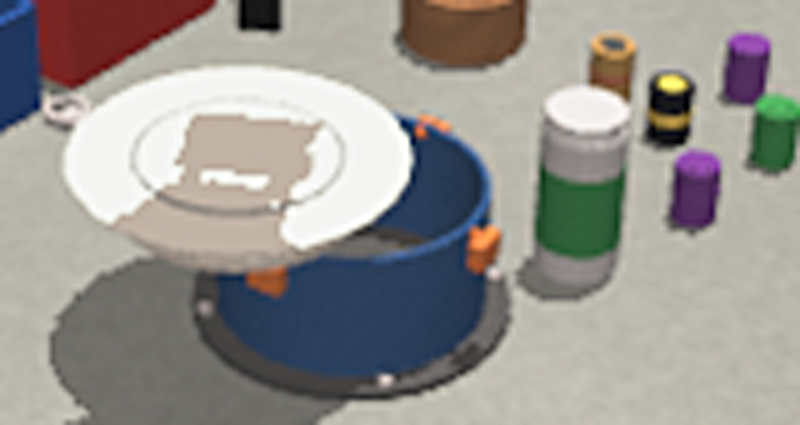

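>>> jog_arm(travel=[[0.71,0,0.88],[0.71,0,0.88],[0.71,0,0.88],[0.71,0,0.88]], turn=[[0,0,0],[0,0,0],[0,0,0],[0,0,0]])

```text
clock: 3.08
position: [510.0, -87.9, 222.9]
orientation: [[-0.888, 0.0, 0.46], [-0.46, -0.002, -0.888], [0.001, -1.0, 0.002]]
force: [0.3, -0.1, 0.3]
finger_gap: 51.3
```

>>> jog_arm(travel=[[0.71,0.1,0.88],[0.71,0.1,0.88],[0.71,0.1,0.88],[0.71,0.1,0.88]], turn=[[0,0.015,0],[0,0.015,0],[0,0.015,0],[0,0.015,0]])

```text
clock: 3.42
position: [487.8, -198.7, 212.5]
orientation: [[-0.909, -0.0, 0.418], [-0.418, -0.003, -0.909], [0.002, -1.0, 0.003]]
force: [-0.0, -0.6, -0.0]
finger_gap: 51.0
```

```bash
cat > cap.py <<'E'
import sys,json
from cell import ctrl, viewer
import cv2,numpy as np
n,tag=sys.argv[1:3]
o=ctrl.observe(); c=viewer.calibration(n); im=viewer.capture(n)
cv2.imwrite(f"pics/{n}{tag}.png",im[:,:,::-1])
json.dump({k:np.array(v).tolist() for k,v in c.items()},open(f"pics/{n}{tag}.json","w"))
print(o["clock"],o["position"].round(1),o["force"].round(1),o["finger_gap"].round(1))
E
python3 cap.py wrist 2
```

```text
Traceback (most recent call last):
  File "cap.py", line 8, in <module>
    print(o["clock"],o["position"].round(1),o["force"].round(1),o["finger_gap"].round(1))
                                                                ^^^^^^^^^^^^^^^^^^^^^
AttributeError: 'float' object has no attribute 'round'
```

View pics/wrist2.png

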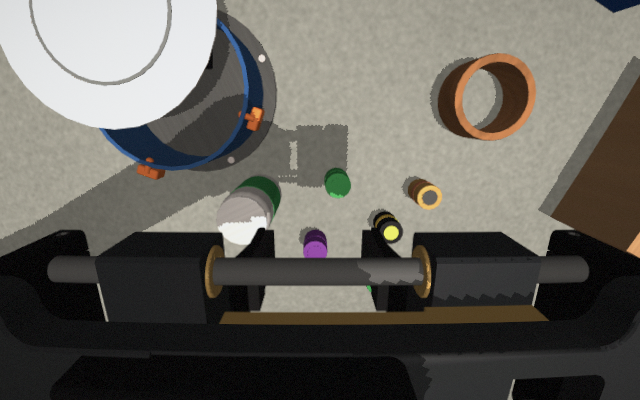

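Wrist view: the yellow disc of the fitting is at (391,233). The tub rim arc runs from (105,135) through (190,165) to (262,80), with tabs at (255,118) and (150,169). The lid is at upper left, the can at (240,222), and the tub looks empty at the gap.

```bash
sed -i 's/o\["finger_gap"\].round(1)/round(o["finger_gap"],1)/' cap.py; python3 - <<'E'
import cv2,numpy as np,json
from h import *
from scipy.optimize import least_squares
w=json.load(open("pics/wrist2.json")); im=cv2.imread("pics/wrist2.png"); hs=cv2.cvtColor(im,cv2.COLOR_BGR2HSV)
m=cv2.inRange(hs,(22,140,150),(34,255,255)); m[:200]=0
n,l,st,ce=cv2.connectedComponentsWithStats(m); 
for i in range(1,n):
    if st[i,4]>15: print("yellow",st[i],ce[i],plane(w,ce[i],40))
for p,z,nm in [((429,197),40,"brass"),((337,186),40,"grn"),((315,248),40,"purp"),((245,222),110,"can")]: print(nm,plane(w,p,z).round(0))
b=cv2.inRange(hs,(100,120,40),(125,255,255)); cv2.imwrite("pics/blue2.png",b)
o=cv2.inRange(hs,(3,150,90),(16,255,255)); n,l,st,ce=cv2.connectedComponentsWithStats(o)
for i in range(1,n):
    if st[i,4]>30: print("or",st[i],ce[i].round(1),plane(w,ce[i],78).round(1))
# lid edge: gray>200 top-left
g=cv2.cvtColor(im,cv2.COLOR_BGR2GRAY); k=(g>200).astype(np.uint8); n,l,st,ce=cv2.connectedComponentsWithStats(k); i=l[30,30]
c=max(cv2.findContours((l==i).astype(np.uint8),0,cv2.CHAIN_APPROX_NONE)[0],key=len)[:,0]
c=np.array([p for p in c if p[0]>2 and p[1]>2])
P=np.array([plane(w,p,114)[:2] for p in c])
f=lambda r:(lambda q:np.linalg.norm(P-q[:2],axis=1)-r)
s=least_squares(lambda q:np.linalg.norm(P-q[:2],axis=1)-96,[560,27],loss="soft_l1");print("lid",s.x,np.abs(s.fun).mean())
s=least_squares(lambda q:np.linalg.norm(P-q[:2],axis=1)-q[2],[560,27,96],loss="soft_l1");print("lid free",s.x,np.abs(s.fun).mean())
E
```

```text
yellow [384 226  14   6  16] [390.5   227.625] [ 475.69625756 -301.34426315   40.        ]
yellow [385 232  14   8  19] [392.94736842 236.42105263] [ 466.98345578 -309.46072249   40.        ]
brass [ 528. -324.   40.]
grn [ 495. -221.   40.]
purp [ 414. -230.   40.]
can [ 440. -147.  110.]
or [484  54  17  12  46] [492.3  59.8] [ 671.4 -294.8   78. ]
or [522  71   9  15  31] [526.2  77.2] [ 673.1 -333.2   78. ]
or [245 107  19  24 296] [254.1 118.1] [ 528.7 -114.1   78. ]
or [137 165  26  15 217] [148.2 171.5] [435.7 -34.8  78. ]
lid [563.87385625  27.78019083] 15.312934159105025
lid free [546.98564905   9.41216402  73.56949444] 14.382697057609763
```

```bash
python3 - <<'E'
import cv2
a=cv2.imread("pics/wrist2.png")[0:190,60:300]; cv2.imwrite("pics/w2c.png",cv2.resize(a,None,fx=3,fy=3,interpolation=cv2.INTER_CUBIC))
E
```

```text
(no output)
```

View pics/w2c.png

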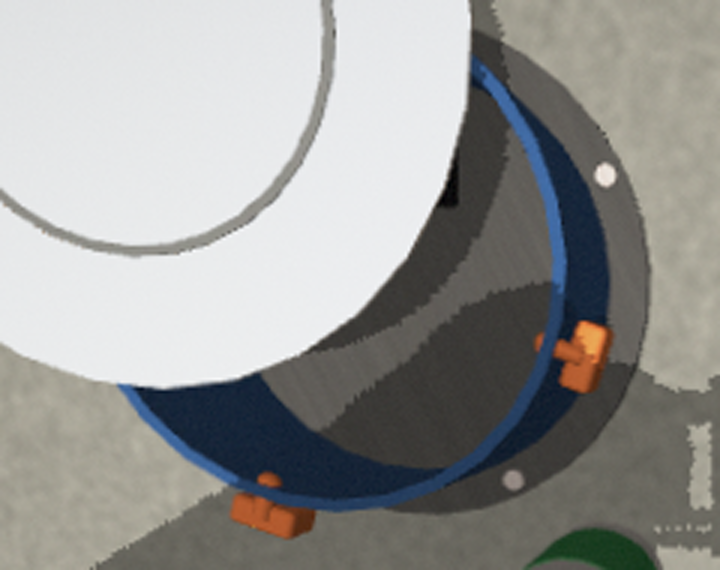

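```bash
python3 - <<'E'
import numpy as np,json
from h import *
from scipy.optimize import least_squares
w=json.load(open("pics/wrist2.json"))
def fit(pts,z,r,x0):
    P=np.array([plane(w,(p[0]/3+60-1/3,p[1]/3-1/3),z)[:2] for p in pts])
    a=least_squares(lambda q:np.linalg.norm(P-q[:2],axis=1)-r,x0);b=least_squares(lambda q:np.linalg.norm(P-q[:2],axis=1)-q[2],[*x0,r])
    print(a.x.round(1),a.fun.round(1),b.x.round(1))
fit([(475,58),(520,115),(553,185),(567,260),(515,412),(450,470),(400,495),(345,510),(290,503),(225,480),(160,430),(122,387)],85,79,[520,-27])
fit([(470,80),(450,160),(425,225),(380,285),(330,335),(240,380),(160,388),(80,375),(0,345)],114,96,[562,27])
for p in [(592,347),(570,348),(265,515)]: print(plane(w,(p[0]/3+60,p[1]/3),80).round(1))
# lid ring circle
ring=[(333,20),(325,80),(300,150),(250,210),(200,240),(140,251),(80,240),(20,210),(0,195)]
P=np.array([plane(w,(p[0]/3+60,p[1]/3),114)[:2] for p in ring]);b=least_squares(lambda q:np.linalg.norm(P-q[:2],axis=1)-q[2],[562,27,55]);print("ring",b.x)
E
```

```text
[523.2 -26. ] [-1.9 -1.2  0.1  1.2 -0.6 -1.3 -0.5  1.4  0.5  0.1 -1.5 -1.6] [522.6 -27.2  77.9]
[561.2  26.8] [ 0.5 -0.5  0.1 -0.7  0.2  0.8  0.1 -0.6  0.1] [561.2  26.7  96. ]
[ 532.2 -116.4   80. ]
[ 529.  -110.1   80. ]
[436.3 -35.9  80. ]
ring [562.25078532  27.31455292  59.50682442]
```

>>> jog_arm(travel=[[0.61,0.3,0.89],[0.61,0.7,0.89],[0.61,1,0.89],[0.61,1,0.89],[0.61,1,0.89],[0.61,1,0.89]], turn=[[0,0,0],[0,0,0],[0,0,0],[0,0,0],[0,0,0],[0,0,0]])

```text
clock: 3.97
position: [472.0, -298.2, 111.1]
orientation: [[-0.905, -0.003, 0.425], [-0.425, 0.002, -0.905], [0.002, -1.0, -0.003]]
force: [0.9, 0.1, 0.1]
finger_gap: 51.3
```

```bash
python3 cap.py wrist 3; python3 cap.py side 3; python3 - <<'E'
import cv2
a=cv2.imread("pics/side3.png")[120:230,330:440]; cv2.imwrite("pics/s3c.png",cv2.resize(a,None,fx=5,fy=5,interpolation=cv2.INTER_CUBIC))
E
```

```text
3.9667 [ 472.  -298.2  111.1] [0.9 0.1 0.1] 51.3
4.0167 [ 473.  -298.3  112.5] [ 0.4 -0.4  0.8] 51.1
```

View pics/wrist3.png

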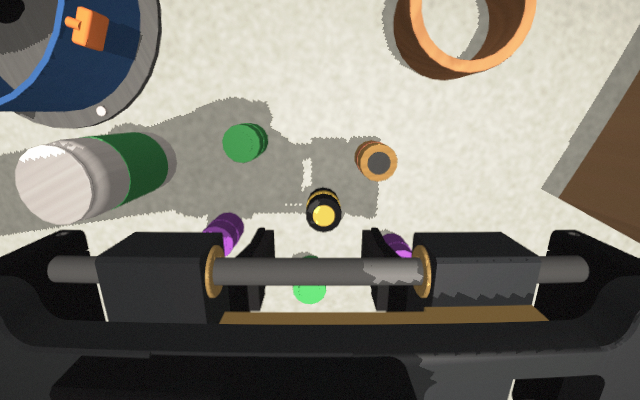

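View pics/s3c.png

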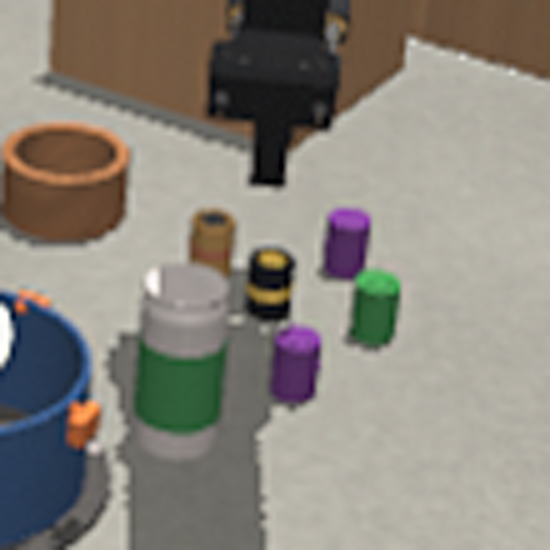

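The wrist view shows the yellow disc at (323,215), with brass at (376,161), green at (244,143) and (309,288), and purple at (222,235) and (400,247).

```bash
python3 - <<'E'
import cv2,numpy as np,json
from h import *
w=json.load(open("pics/wrist3.json")); im=cv2.imread("pics/wrist3.png"); hs=cv2.cvtColor(im,cv2.COLOR_BGR2HSV)
m=cv2.inRange(hs,(20,110,140),(36,255,255)); n,l,st,ce=cv2.connectedComponentsWithStats(m)
for i in range(1,n):
    if st[i,4]>60: print(st[i],ce[i],plane(w,ce[i],40))
for p,z in [((376,161),40),((244,143),40),((309,288),40)]: print(plane(w,p,z).round(0))
E
```

```text
[306 192  31  14  62] [320.77419355 195.14516129] [ 484.78758502 -295.40631975   40.        ]
[313 205  22  21 359] [323.6183844  215.43175487] [ 470.28187059 -304.84698551   40.        ]
[ 528. -323.   40.]
[ 497. -224.   40.]
[ 404. -322.   40.]
```

>>> jog_arm(travel=[[0.05,0.2,0.05],[0.05,0.5,0.05],[0.05,0.8,0.05],[0.05,1,0.05],[0.05,1,0.05],[0.05,1,0.05]], turn=[[0,0,0],[0,0,0],[0,0,0],[0,0,0],[0,0,0],[0,0,0]])

```text
clock: 4.57
position: [470.3, -306.0, 13.4]
orientation: [[-0.905, 0.001, 0.425], [-0.425, 0.0, -0.905], [-0.001, -1.0, 0.0]]
force: [0.8, -0.2, -0.4]
finger_gap: 51.6
```

>>> jog_arm(travel=[[0,0,0],[0,0,0],[0,0,0],[0,0,0],[0,0,0],[0,0,0],[0,0,0]], turn=[[0,0,0],[0,0,0],[0,0,0],[0,0,0],[0,0,0],[0,0,0],[0,0,0]], hand=255)

```text
clock: 5.15
position: [469.3, -307.1, 13.5]
orientation: [[-0.907, 0.001, 0.422], [-0.422, 0.001, -0.907], [-0.002, -1.0, -0.0]]
force: [-1.3, 1.4, 6.5]
finger_gap: 29.2
```

>>> jog_arm(travel=[[0,-0.3,0],[0,-0.7,0],[0,-1,0],[0,-1,0]], turn=[[0,0,0],[0,0,0],[0,0,0],[0,0,0]])

```text
clock: 5.48
position: [471.7, -310.3, 118.2]
orientation: [[-0.907, 0.01, 0.421], [-0.421, -0.005, -0.907], [-0.007, -1.0, 0.009]]
force: [0.4, 0.3, 0.1]
finger_gap: 29.2
```

>>> jog_arm(travel=[[-0.2,-0.3,-0.4],[-0.4,-0.55,-0.85],[-0.4,-0.55,-0.85],[-0.4,-0.55,-0.85],[-0.4,-0.55,-0.85],[-0.4,-0.55,-0.85]], turn=[[0,-0.164,0],[0,-0.164,0],[0,-0.164,0],[0,-0.164,0],[0,-0.164,0],[0,-0.164,0]])

```text
clock: 5.98
position: [468.7, -213.4, 167.3]
orientation: [[-0.583, -0.0, 0.812], [-0.812, 0.0, -0.583], [-0.0, -1.0, -0.0]]
force: [-0.2, -0.2, -0.3]
finger_gap: 28.8
```

>>> jog_arm(travel=[[-0.65,0,-0.32],[-0.65,0,-0.32],[-0.65,0,-0.32],[-0.65,0,-0.32],[-0.65,0,-0.32]], turn=[[0,0,0],[0,0,0],[0,0,0],[0,0,0],[0,0,0]])

```text
clock: 6.4
position: [480.3, -143.2, 167.0]
orientation: [[-0.584, -0.001, 0.812], [-0.812, -0.001, -0.584], [0.002, -1.0, -0.0]]
force: [1.1, -0.2, -0.6]
finger_gap: 29.5
```

```bash
python3 cap.py wrist 4
```

```text
6.4 [ 480.3 -143.2  167. ] [ 1.1 -0.2 -0.6] 29.5
```

View pics/wrist4.png

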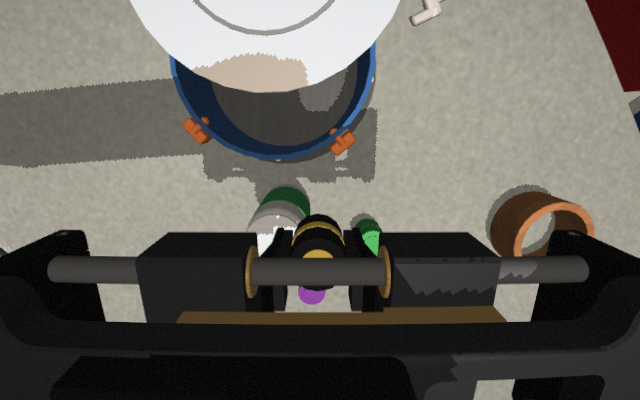

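The fitting is held upright between the pads at (318,245). The tub gap is ahead: the rim's lowest point is at (280,160), the tabs are at (197,130) and (343,142), and the lid edge is near (268,92).

```bash
python3 - <<'E'
import cv2,numpy as np,json
a=cv2.imread("pics/wrist4.png")[0:175,120:400]; cv2.imwrite("pics/w4c.png",cv2.resize(a,None,fx=2.8,fy=2.8,interpolation=cv2.INTER_CUBIC))
E
```

```text
(no output)
```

View pics/w4c.png

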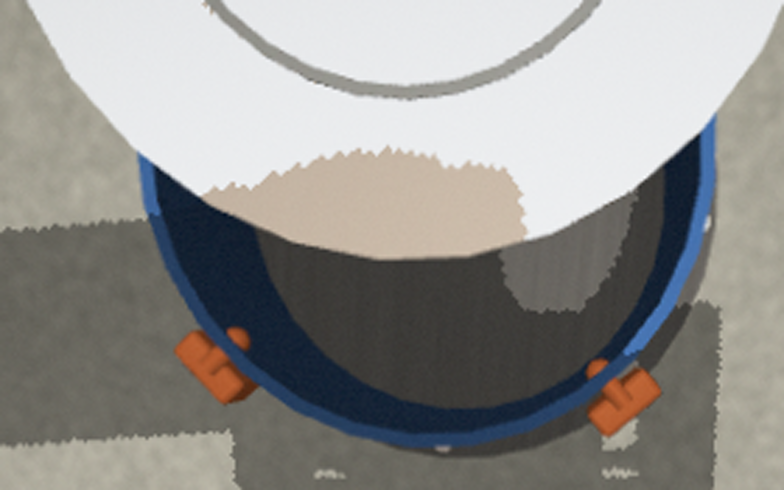

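```bash
python3 - <<'E'
import numpy as np,json
from h import *
from scipy.optimize import least_squares
w=json.load(open("pics/wrist4.json"))
u=lambda p:(p[0]/2.8+120-.3,p[1]/2.8-.3)
def fit(pts,z,r,x0):
    P=np.array([plane(w,u(p),z)[:2] for p in pts])
    a=least_squares(lambda q:np.linalg.norm(P-q[:2],axis=1)-r,x0);b=least_squares(lambda q:np.linalg.norm(P-q[:2],axis=1)-q[2],[*x0,r])
    print(a.x.round(1),a.fun.round(1),b.x.round(1))
fit([(137,155),(147,215),(165,270),(190,320),(260,390),(310,420),(370,440),(440,447),(510,436),(570,408),(635,355),(680,290),(708,210),(717,130)],85,79,[520,-27])
fit([(30,5),(70,70),(135,150),(205,203),(290,242),(380,260),(470,255),(550,235),(635,187),(710,120),(770,35)],114,96,[562,27])
for p in [(210,365),(625,400),(222,350),(610,390)]: print(plane(w,u(p),80).round(1))
E
```

```text
[521.6 -26.9] [-1.1 -0.9 -0.2  0.9  0.4  0.3 -0.  -0.   0.1 -0.4 -0.4 -0.4 -0.4  0.1] [521.2 -27.4  78.5]
[561.4  26.6] [-0.5 -0.8  0.2  0.4  0.4  0.3 -0.1  0.2 -0.3 -0.3 -0.3] [560.6  25.6  94.9]
[436.4 -33.9  80. ]
[ 528.7 -113.1   80. ]
[442.1 -32.8  80. ]
[ 526.8 -108.1   80. ]
```

>>> jog_arm(travel=[[-0.64,0,-0.35],[-0.64,0,-0.35],[-0.64,0,-0.35],[-0.64,0,-0.35],[-0.64,0,-0.35],[-0.64,0,-0.35]], turn=[[0,0,0],[0,0,0],[0,0,0],[0,0,0],[0,0,0],[0,0,0]])

```text
clock: 6.95
position: [489.2, -71.6, 167.5]
orientation: [[-0.584, -0.0, 0.812], [-0.812, -0.001, -0.584], [0.001, -1.0, 0.0]]
force: [-0.6, -0.1, -0.5]
finger_gap: 29.5
```

```bash
python3 cap.py wrist 5;python3 cap.py scene 5; python3 - <<'E'
import cv2
a=cv2.imread("pics/scene5.png")[120:280,200:420]; cv2.imwrite("pics/sc5.png",cv2.resize(a,None,fx=3.5,fy=3.5,interpolation=cv2.INTER_CUBIC))
E
```

```text
6.95 [489.2 -71.6 167.5] [-0.6 -0.1 -0.5] 29.5
7.0 [489.2 -71.4 167.5] [ 0.2  0.6 -0.8] 29.2
```

View pics/wrist5.png

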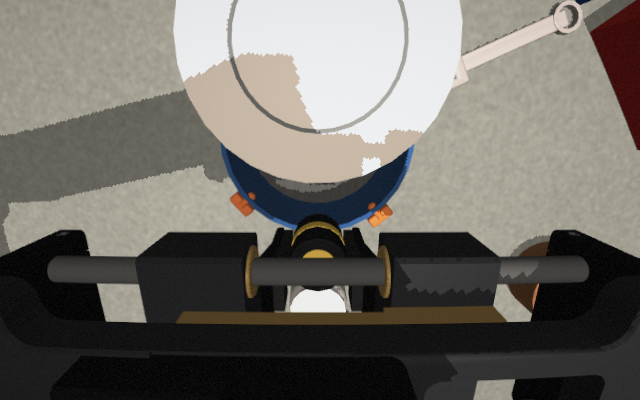

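View pics/sc5.png

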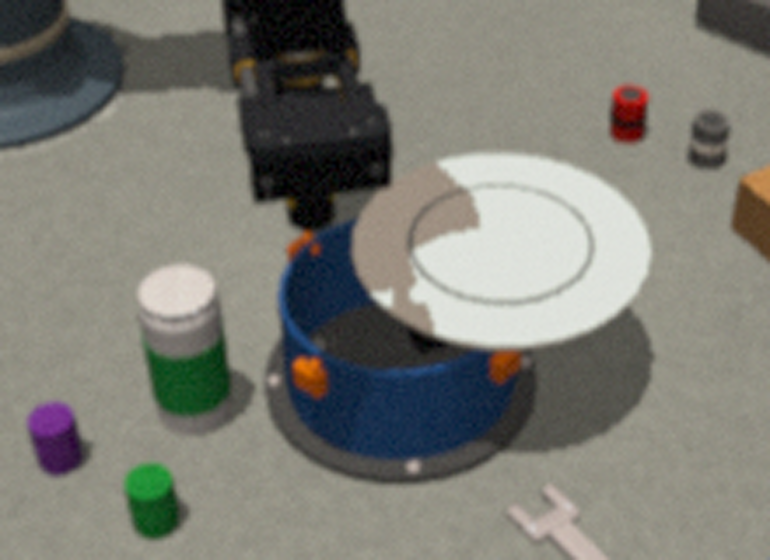

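```bash
python3 - <<'E'
import json,numpy as np
from h import *
w=json.load(open("pics/wrist5.json"))
u=np.array([-.592,-.806]);t=np.array([522,-26.8])
for p,z in [((318,214),154),((318,250),194),((317,227),85)]:
    q=plane(w,p,z); print(q.round(1),(q[:2]-t)@u)
E
```

```text
[499.2 -59.7 154. ] 40.04015790539383
[496.  -64.1 194. ] 45.45572671241597
[478.5 -87.4  85. ] 74.65078138893668
```

>>> jog_arm(travel=[[-0.02,0.2,0],[-0.02,0.45,0],[-0.02,0.7,0],[-0.02,0.85,0],[-0.02,0.85,0]], turn=[[0,0,0],[0,0,0],[0,0,0],[0,0,0],[0,0,0]])

```text
clock: 7.47
position: [488.1, -68.5, 79.8]
orientation: [[-0.582, -0.006, 0.813], [-0.813, -0.001, -0.582], [0.004, -1.0, -0.005]]
force: [-0.7, -0.2, -0.8]
finger_gap: 29.2
```

>>> jog_arm(travel=[[0,0.15,0],[0,0.3,0],[0,0.3,0],[0,0.3,0]], turn=[[0,0,0],[0,0,0],[0,0,0],[0,0,0]])

```text
clock: 7.8
position: [490.8, -68.4, 53.0]
orientation: [[-0.582, -0.0, 0.813], [-0.813, -0.0, -0.582], [0.0, -1.0, 0.0]]
force: [0.0, -0.6, 0.1]
finger_gap: 29.1
```

```bash
python3 cap.py scene 6; python3 - <<'E'
import cv2
a=cv2.imread("pics/scene6.png")[120:280,200:420]; cv2.imwrite("pics/sc6.png",cv2.resize(a,None,fx=3.5,fy=3.5,interpolation=cv2.INTER_CUBIC))
E
```

```text
7.8 [490.8 -68.4  53. ] [ 0.  -0.6  0.1] 29.1
```

View pics/sc6.png

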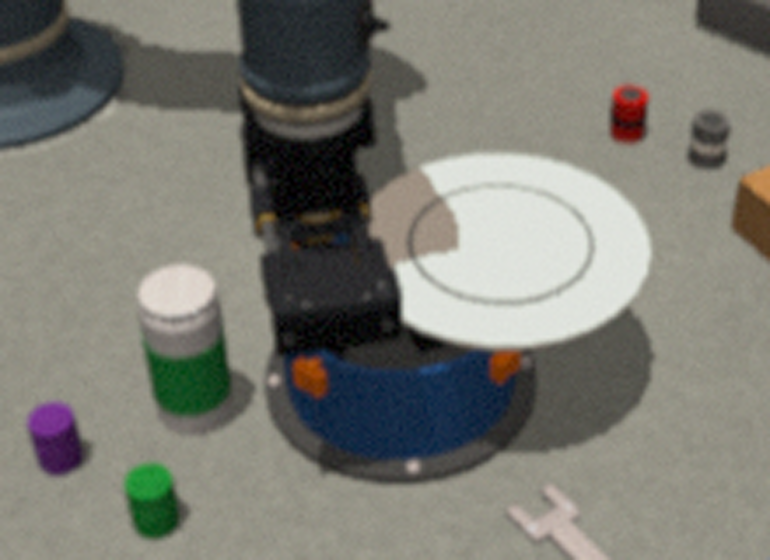

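The fingers and fitting are in the gap with no contact force, so I'll release.

>>> jog_arm(travel=[[0,0,0],[0,0,0],[0,0,0],[0,0,0],[0,0,0]], turn=[[0,0,0],[0,0,0],[0,0,0],[0,0,0],[0,0,0]], hand=147)

```text
clock: 8.27
position: [490.9, -67.7, 52.9]
orientation: [[-0.581, 0.001, 0.814], [-0.814, 0.0, -0.581], [-0.001, -1.0, 0.0]]
force: [-0.5, -0.4, -0.3]
finger_gap: 36.6
```

>>> jog_arm(travel=[[0,-0.2,0],[0,-0.5,0],[0,-0.8,0],[0,-1,0],[0,-1,0]], turn=[[0,0,0],[0,0,0],[0,0,0],[0,0,0],[0,0,0]])

```text
clock: 8.68
position: [493.6, -68.3, 156.5]
orientation: [[-0.581, 0.008, 0.814], [-0.814, 0.001, -0.581], [-0.006, -1.0, 0.006]]
force: [0.8, -0.1, 0.0]
finger_gap: 36.9
```

>>> jog_arm(travel=[[0.4,-0.4,0],[0.8,-0.6,0],[0.8,-0.6,0],[0.8,-0.6,0],[0.8,-0.6,0]], turn=[[0,0,0],[0,0,0],[0,0,0],[0,0,0],[0,0,0]])

```text
clock: 9.1
position: [443.9, -132.9, 212.4]
orientation: [[-0.582, 0.001, 0.813], [-0.813, 0.001, -0.582], [-0.001, -1.0, -0.0]]
force: [-0.4, 0.3, -0.2]
finger_gap: 37.0
```

```bash
python3 cap.py wrist 7; python3 - <<'E'
import cv2
a=cv2.imread("pics/wrist7.png")[0:240,160:420]; cv2.imwrite("pics/w7c.png",cv2.resize(a,None,fx=2.5,fy=2.5,interpolation=cv2.INTER_CUBIC))
E
```

```text
9.1 [ 443.9 -132.9  212.4] [-0.4  0.3 -0.2] 37.0
```

View pics/w7c.png

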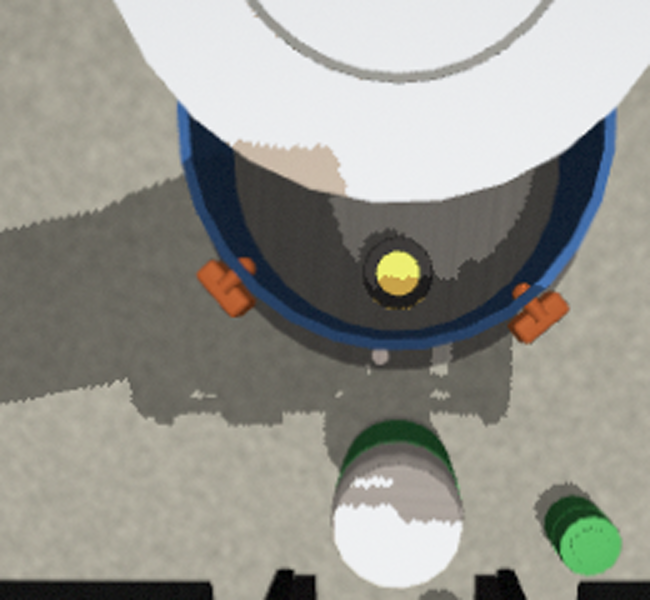

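The fitting stands upright on the tub floor: its yellow top is at about crop (398,273), wholly inside the rim, and the lid hasn't moved. Next I'll cross over the lid and push its far edge with both open fingers as a cradle.

>>> jog_arm(travel=[[-0.4,0,0],[-0.8,0,0],[-1,0,0],[-1,0,0]], turn=[[0,0,0],[0,0,0],[0,0,0],[0,0,0]], hand=0)

```text
clock: 9.48
position: [504.8, -44.5, 210.6]
orientation: [[-0.572, -0.002, 0.82], [-0.82, 0.0, -0.572], [0.001, -1.0, -0.002]]
force: [0.0, 0.6, -0.6]
finger_gap: 55.6
```

>>> jog_arm(travel=[[-0.4,0,0],[-0.8,0,0],[-1,0,0],[-1,0,0]], turn=[[0,0,0],[0,0,0],[0,0,0],[0,0,0]])

```text
clock: 9.82
position: [562.1, 36.8, 210.3]
orientation: [[-0.573, -0.002, 0.82], [-0.82, 0.001, -0.573], [0.001, -1.0, -0.002]]
force: [-0.1, 0.5, -0.3]
finger_gap: 81.8
```

>>> jog_arm(travel=[[-0.4,0,0],[-0.8,0,0],[-1,0,0],[-1,0,0],[-1,0,0]], turn=[[0,0,0],[0,0,0],[0,0,0],[0,0,0],[0,0,0]])

```text
clock: 10.23
position: [617.7, 112.5, 210.4]
orientation: [[-0.579, -0.003, 0.816], [-0.816, -0.002, -0.579], [0.003, -1.0, -0.002]]
force: [-0.5, -0.4, 0.1]
finger_gap: 86.9
```

>>> jog_arm(travel=[[-0.22,0,0],[-0.22,0,0],[-0.22,0,0],[-0.22,0,0]], turn=[[0,0,0],[0,0,0],[0,0,0],[0,0,0]])

```text
clock: 10.57
position: [630.3, 127.4, 212.1]
orientation: [[-0.582, -0.002, 0.813], [-0.813, -0.001, -0.582], [0.002, -1.0, -0.001]]
force: [-0.3, -0.3, -1.2]
finger_gap: 87.2
```

>>> jog_arm(travel=[[0,0.3,0.04],[0,0.7,0.04],[0,1,0.04],[0,1,0.04],[0,1,0.04]], turn=[[0,0,0],[0,0,0],[0,0,0],[0,0,0],[0,0,0]])

```text
clock: 10.98
position: [633.1, 125.4, 111.7]
orientation: [[-0.582, -0.003, 0.813], [-0.813, -0.001, -0.582], [0.003, -1.0, -0.002]]
force: [-0.4, -0.6, -0.0]
finger_gap: 87.1
```

>>> jog_arm(travel=[[0,0.14,0],[0,0.14,0],[0,0.14,0],[0,0.14,0]], turn=[[0,0,0],[0,0,0],[0,0,0],[0,0,0]])

```text
clock: 11.32
position: [635.3, 126.9, 99.8]
orientation: [[-0.581, 0.002, 0.814], [-0.814, 0.001, -0.581], [-0.002, -1.0, 0.001]]
force: [-0.6, 0.4, 0.9]
finger_gap: 87.2
```

```bash
python3 cap.py scene 8; python3 cap.py side 8; python3 - <<'E'
import cv2,numpy as np
a=cv2.imread("pics/scene8.png")[100:270,240:440]; b=cv2.imread("pics/side8.png")[110:250,220:420]
f=lambda x:cv2.resize(x,(400,int(x.shape[0]*400/x.shape[1])),interpolation=cv2.INTER_CUBIC)
a,b=f(a),f(b);h=max(a.shape[0],b.shape[0]);c=np.zeros((h,800,3),np.uint8);c[:a.shape[0],:400]=a;c[:b.shape[0],400:]=b;cv2.imwrite("pics/c8.png",c)
E
```

```text
11.3167 [635.3 126.9  99.8] [-0.6  0.4  0.9] 87.2
11.3667 [635.2 127.   99.8] [ 0.2  0.  -0.2] 86.9
```

View pics/c8.png

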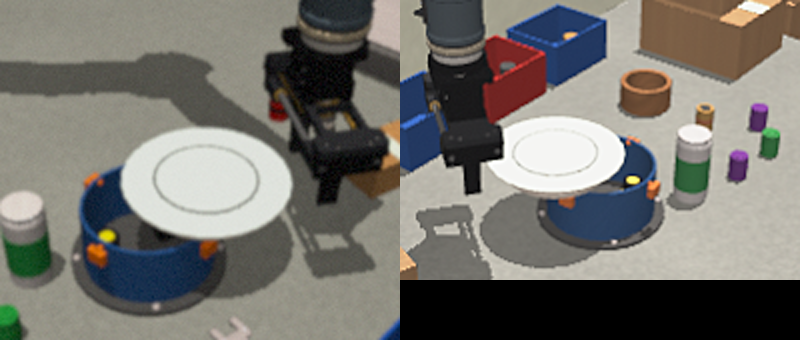

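The tool is lined up behind the lid, with a lateral error of about 0 and the fingers 30 mm clear of the edge. Now the push, in stages.

>>> jog_arm(travel=[[0.15,0,0],[0.25,0,0],[0.33,0,0],[0.39,0,0],[0.45,0,0],[0.51,0,-0.01],[0.57,0,-0.01],[0.62,0,-0.01],[0.62,0,-0.01]], turn=[[0,0,0],[0,0,0],[0,0,0],[0,0,0],[0,0,0],[0,0,0],[0,0,0],[0,0,0],[0,0,0]])

```text
clock: 12.17
position: [597.1, 75.9, 98.7]
orientation: [[-0.582, -0.0, 0.813], [-0.813, -0.0, -0.582], [0.0, -1.0, -0.0]]
force: [-0.8, 0.3, -0.2]
finger_gap: 86.9
```

```bash
cat > two.py <<'E'
import sys,cv2,numpy as np
t=sys.argv[1]
a=cv2.imread(f"pics/scene{t}.png")[110:270,240:410]; b=cv2.imread(f"pics/side{t}.png")[120:250,240:400]
f=lambda x:cv2.resize(x,(400,int(x.shape[0]*400/x.shape[1])),interpolation=cv2.INTER_CUBIC)
a,b=f(a),f(b);h=max(a.shape[0],b.shape[0]);c=np.zeros((h,800,3),np.uint8);c[:a.shape[0],:400]=a;c[:b.shape[0],400:]=b;cv2.imwrite(f"pics/c{t}.png",c)
E
python3 cap.py scene 9; python3 cap.py side 9; python3 two.py 9
```

```text
12.1667 [597.1  75.9  98.7] [-0.8  0.3 -0.2] 86.9
12.2167 [597.3  76.3  98.6] [-0.3 -0.1  0.4] 86.9
```

View pics/c9.png

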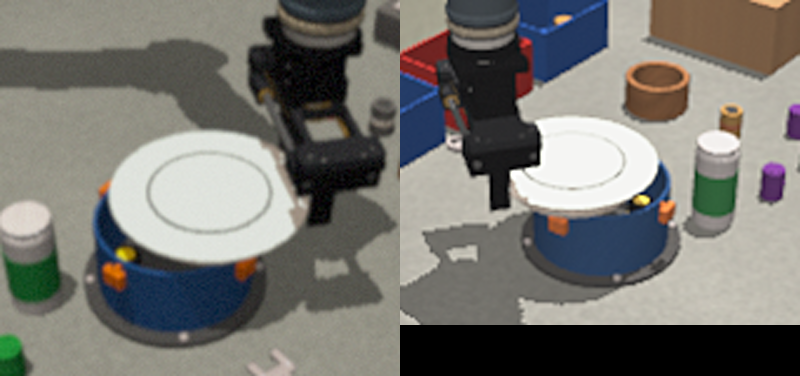

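The lid has slid in level, the fitting is still in place and the contact force is small. I'll continue slowly.

>>> jog_arm(travel=[[0.04,0,0],[0.07,0,0],[0.1,0,0],[0.13,0,0],[0.16,0,0],[0.19,0,0],[0.21,0,0],[0.21,0,0]], turn=[[0,0,0],[0,0,0],[0,0,0],[0,0,0],[0,0,0],[0,0,0],[0,0,0],[0,0,0]])

```text
clock: 12.93
position: [585.1, 59.2, 98.6]
orientation: [[-0.582, -0.0, 0.814], [-0.814, -0.0, -0.582], [0.0, -1.0, -0.0]]
force: [0.4, 0.2, 0.1]
finger_gap: 86.7
```

```bash
python3 cap.py scene 10; python3 cap.py side 10; python3 two.py 10
```

```text
12.9333 [585.1  59.2  98.6] [0.4 0.2 0.1] 86.7
12.9833 [585.   59.2  98.4] [-0.1 -0.5 -0.1] 87.3
```

View pics/c10.png

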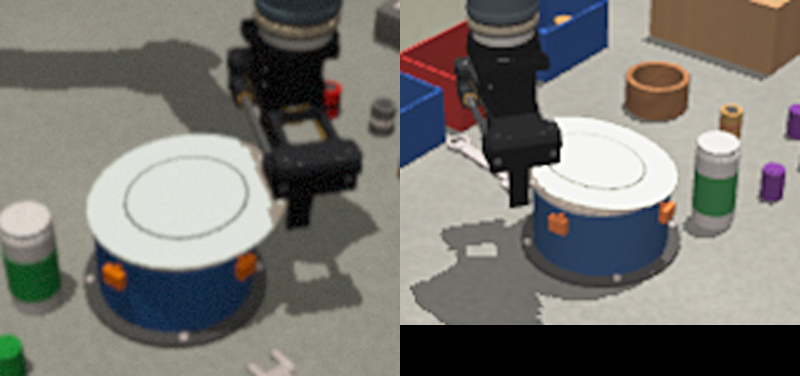

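The lid tipped forward with its leading flange over the rim, as expected. Continuing to centre.

>>> jog_arm(travel=[[0.02,0,0],[0.04,0,0],[0.06,0,0],[0.08,0,0],[0.1,0,0],[0.11,0,0],[0.11,0,0]], turn=[[0,0,0],[0,0,0],[0,0,0],[0,0,0],[0,0,0],[0,0,0],[0,0,0]])

```text
clock: 13.62
position: [578.8, 50.6, 98.5]
orientation: [[-0.581, -0.0, 0.814], [-0.814, -0.0, -0.581], [0.0, -1.0, -0.0]]
force: [0.9, 1.0, -0.3]
finger_gap: 87.1
```

```bash
python3 cap.py scene 11; python3 cap.py side 11; python3 two.py 11
```

```text
13.6167 [578.8  50.6  98.5] [ 0.9  1.  -0.3] 87.1
13.6667 [578.9  50.7  98.5] [ 0.1  0.5 -0.4] 87.1
```

View pics/c11.png

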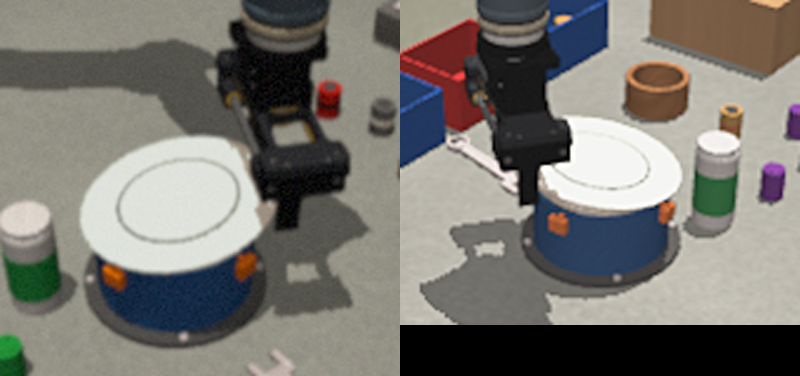

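>>> jog_arm(travel=[[0.01,0,0],[0.02,0,0],[0.03,0,0],[0.04,0,0],[0.04,0,0]], turn=[[0,0,0],[0,0,0],[0,0,0],[0,0,0],[0,0,0]])

```text
clock: 14.13
position: [577.0, 48.3, 98.7]
orientation: [[-0.581, 0.001, 0.814], [-0.814, 0.001, -0.581], [-0.001, -1.0, 0.0]]
force: [0.9, 1.8, 0.1]
finger_gap: 86.9
```

```bash
python3 cap.py scene 12; python3 cap.py side 12; python3 two.py 12
```

```text
14.1333 [577.   48.3  98.7] [0.9 1.8 0.1] 86.9
14.1833 [577.   48.3  98.7] [0.5 2.1 0. ] 87.0
```

View pics/c12.png

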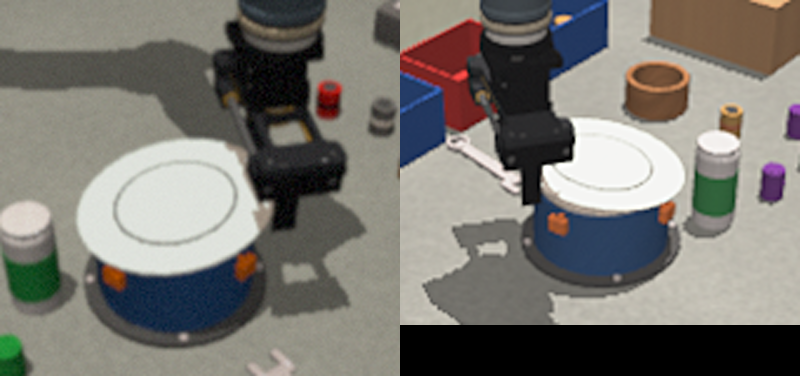

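```bash
python3 - <<'E'
import json
from h import *
S=json.load(open("pics/scene12.json"));s=json.load(open("pics/side12.json"))
print(tri([ray(S,(176.5/2.353+240,202/2.353+110)),ray(s,(320,184.4))]))
import cv2
a=cv2.imread("pics/scene12.png")[150:260,260:370]; b=cv2.imread("pics/side12.png")[150:240,270:370]
f=lambda x:cv2.resize(x,(400,int(x.shape[0]*400/x.shape[1])),interpolation=cv2.INTER_CUBIC)
a,b=f(a),f(b);c=np.zeros((400,800,3),np.uint8);c[:a.shape[0],:400]=a[:400];c[:b.shape[0],400:]=b[:400];cv2.imwrite("pics/z12.png",c)
E
```

```text
(array([522.31201102, -26.16032289, 105.46663904]), [np.float64(3.202885671336457), np.float64(3.202885671336647)])
```

View pics/z12.png

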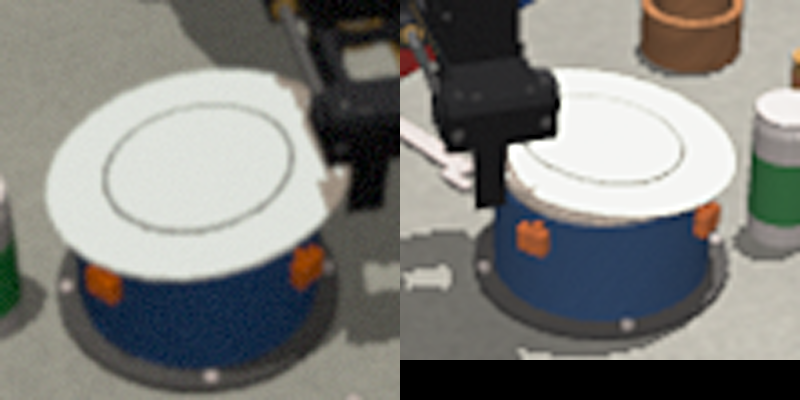

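The triangulated lid centre is about (522,-26) with its top near z=105, so it's centred over the tub (522,-27) but cocked, high on the pushed side. I'll back off, close the fingers and press that side down.

>>> jog_arm(travel=[[-0.15,0,0],[-0.15,0,0],[-0.2,-0.3,0],[-0.2,-0.5,0],[-0.2,-0.5,0]], turn=[[0,0,0],[0,0,0],[0,0,0],[0,0,0],[0,0,0]])

```text
clock: 14.65
position: [591.5, 64.1, 152.4]
orientation: [[-0.581, 0.007, 0.814], [-0.814, 0.001, -0.581], [-0.005, -1.0, 0.005]]
force: [0.6, 0.1, 0.0]
finger_gap: 87.1
```

```bash
python3 cap.py scene 13; python3 cap.py side 13; python3 - <<'E'
import cv2,numpy as np
a=cv2.imread("pics/scene13.png")[150:260,260:370]; b=cv2.imread("pics/side13.png")[150:240,270:370]
f=lambda x:cv2.resize(x,(400,int(x.shape[0]*400/x.shape[1])),interpolation=cv2.INTER_CUBIC)
a,b=f(a),f(b);c=np.zeros((400,800,3),np.uint8);c[:a.shape[0],:400]=a[:400];c[:b.shape[0],400:]=b[:400];cv2.imwrite("pics/z13.png",c)
E
```

```text
14.65 [591.5  64.1 152.4] [0.6 0.1 0. ] 87.1
14.7 [590.1  64.  150.5] [ 0.5 -0.4 -0.5] 87.3
```

View pics/z13.png

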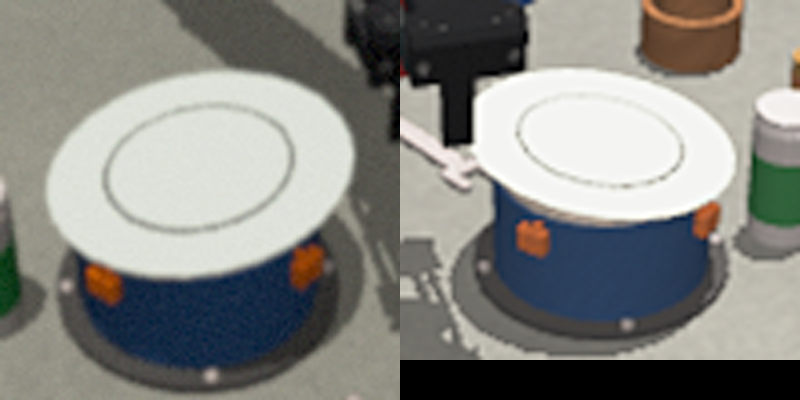

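>>> jog_arm(travel=[[0.2,0,0],[0.42,0,0],[0.42,0,0],[0.42,0.1,0],[0.42,0.1,0],[0.42,0.1,0],[0.42,0.1,0],[0.42,0.1,0],[0.42,0.1,0],[0.42,0.1,0]], turn=[[0,0,0],[0,0,0],[0,0,0],[0,0,0],[0,0,0],[0,0,0],[0,0,0],[0,0,0],[0,0,0],[0,0,0]], hand=255)

```text
clock: 15.58
position: [564.2, 30.0, 138.6]
orientation: [[-0.581, 0.0, 0.814], [-0.814, 0.0, -0.581], [-0.0, -1.0, 0.0]]
force: [0.0, -0.3, -0.2]
finger_gap: 28.0
```

>>> jog_arm(travel=[[0,0.04,0],[0,0.08,0],[0,0.12,0],[0,0.16,0],[0,0.18,0],[0,0.18,0]], turn=[[0,0,0],[0,0,0],[0,0,0],[0,0,0],[0,0,0],[0,0,0]])

```text
clock: 16.08
position: [563.5, 29.7, 119.8]
orientation: [[-0.581, -0.001, 0.814], [-0.814, -0.0, -0.581], [0.001, -1.0, -0.001]]
force: [0.2, 0.7, 0.4]
finger_gap: 0.6
```

Fingers are closed and not touching yet. Pressing down gently.

>>> jog_arm(travel=[[0,0.02,0],[0,0.04,0],[0,0.06,0],[0,0.08,0],[0,0.08,0]], turn=[[0,0,0],[0,0,0],[0,0,0],[0,0,0],[0,0,0]])

```text
clock: 16.5
position: [564.2, 30.2, 112.6]
orientation: [[-0.581, 0.0, 0.814], [-0.814, 0.001, -0.581], [-0.001, -1.0, -0.0]]
force: [0.0, 1.0, 3.1]
finger_gap: 0.3
```

```bash
cat > z.py <<'E'
import sys,cv2,numpy as np,subprocess
t=sys.argv[1]
for n in("scene","side"): subprocess.run(["python3","cap.py",n,t])
a=cv2.imread(f"pics/scene{t}.png")[150:260,260:370]; b=cv2.imread(f"pics/side{t}.png")[150:240,270:370]
f=lambda x:cv2.resize(x,(400,int(x.shape[0]*400/x.shape[1])),interpolation=cv2.INTER_CUBIC)
a,b=f(a),f(b);c=np.zeros((400,800,3),np.uint8);c[:a.shape[0],:400]=a[:400];c[:b.shape[0],400:]=b[:400];cv2.imwrite(f"pics/z{t}.png",c)
E
python3 z.py 14
```

```text
16.5 [564.2  30.2 112.6] [0.  1.  3.1] 0.3
16.55 [564.1  30.  112.6] [-0.8  1.   2.8] 0.6
```

View pics/z14.png

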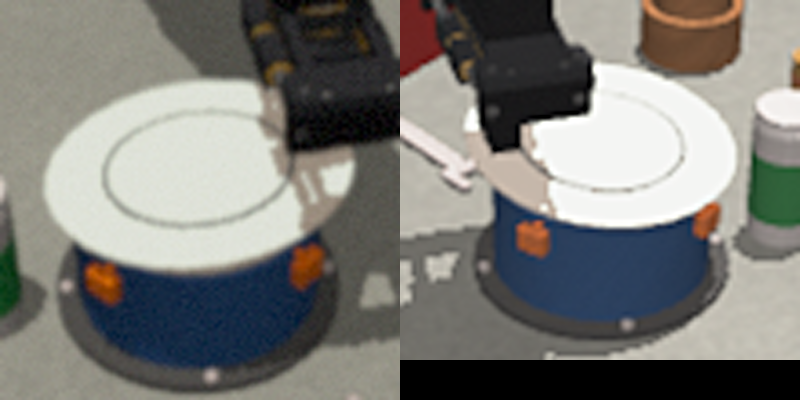

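>>> jog_arm(travel=[[0.01,0.01,0],[0.02,0.02,0],[0.03,0.03,0],[0.03,0.03,0]], turn=[[0,0,0],[0,0,0],[0,0,0],[0,0,0]])

```text
clock: 16.93
position: [562.8, 27.8, 109.8]
orientation: [[-0.581, 0.002, 0.814], [-0.814, 0.001, -0.581], [-0.001, -1.0, 0.001]]
force: [1.5, 2.7, 1.9]
finger_gap: 0.7
```

>>> jog_arm(travel=[[0,0.01,0],[0,0.02,0],[0,0.03,0],[0,0.03,0]], turn=[[0,0,0],[0,0,0],[0,0,0],[0,0,0]])

```text
clock: 17.27
position: [562.9, 27.5, 107.2]
orientation: [[-0.581, 0.001, 0.814], [-0.814, 0.0, -0.581], [-0.001, -1.0, 0.001]]
force: [1.4, -0.4, 0.2]
finger_gap: 0.6
```

```bash
python3 z.py 15
```

```text
17.2667 [562.9  27.5 107.2] [ 1.4 -0.4  0.2] 0.6
17.3167 [562.   26.8 106.5] [-0.4 -0.2 -1.1] 0.4
```

View pics/z15.png

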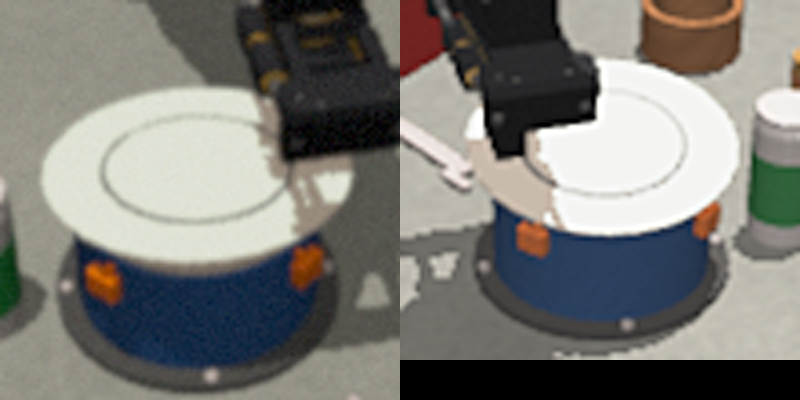

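The lid has dropped in level on the catches, and the finger now carries no load. Next I'll press at the catches, which are at about 5°, 95°, 185° and 275°, starting with the 5° one at (594,-21).

>>> jog_arm(travel=[[0,-0.15,0],[0,-0.15,0],[0.21,-0.15,0.54],[0.21,-0.15,0.54],[0.21,-0.15,0.54],[0.21,0,0.54],[0.21,0,0.54],[0.21,0,0.54]], turn=[[0,0,0],[0,0,0],[0,0,0],[0,0,0],[0,0,0],[0,0,0],[0,0,0],[0,0,0]])

```text
clock: 18.03
position: [592.8, -21.1, 105.4]
orientation: [[-0.581, -0.003, 0.814], [-0.814, -0.0, -0.581], [0.002, -1.0, -0.002]]
force: [-0.6, -0.1, 0.3]
finger_gap: 0.5
```

>>> jog_arm(travel=[[0,0.01,0],[0,0.02,0],[0,0.03,0],[0,0.04,0],[0,0.04,0]], turn=[[0,0,0],[0,0,0],[0,0,0],[0,0,0],[0,0,0]])

```text
clock: 18.45
position: [593.9, -21.1, 102.7]
orientation: [[-0.581, 0.0, 0.814], [-0.814, 0.0, -0.581], [-0.0, -1.0, 0.0]]
force: [-0.2, -0.6, 1.0]
finger_gap: 0.2
```

>>> jog_arm(travel=[[0,0.01,0],[0,0.02,0],[0,0.03,0],[0,0.04,0],[0,0.04,0]], turn=[[0,0,0],[0,0,0],[0,0,0],[0,0,0],[0,0,0]])

```text
clock: 18.87
position: [594.5, -21.4, 99.3]
orientation: [[-0.581, 0.001, 0.814], [-0.814, 0.0, -0.581], [-0.001, -1.0, 0.001]]
force: [-1.0, -0.8, 7.2]
finger_gap: 0.2
```

>>> jog_arm(travel=[[0,0.01,0],[0,0.02,0],[0,0.03,0],[0,0.03,0]], turn=[[0,0,0],[0,0,0],[0,0,0],[0,0,0]])

```text
clock: 19.2
position: [594.8, -21.7, 97.2]
orientation: [[-0.581, 0.002, 0.814], [-0.814, 0.0, -0.581], [-0.001, -1.0, 0.001]]
force: [-2.5, -1.3, 12.3]
finger_gap: 0.8
```

>>> jog_arm(travel=[[0,0.01,0],[0,0.02,0],[0,0.02,0],[0,0.02,0]], turn=[[0,0,0],[0,0,0],[0,0,0],[0,0,0]])

```text
clock: 19.53
position: [595.0, -22.0, 96.5]
orientation: [[-0.581, 0.002, 0.814], [-0.814, 0.001, -0.581], [-0.002, -1.0, 0.001]]
force: [-4.2, -0.9, 20.7]
finger_gap: 0.4
```

```bash
python3 z.py 16
```

```text
19.5333 [595.  -22.   96.5] [-4.2 -0.9 20.7] 0.4
19.5833 [595.  -21.9  96.5] [-4.7 -1.1 19.9] 0.1
```

View pics/z16.png

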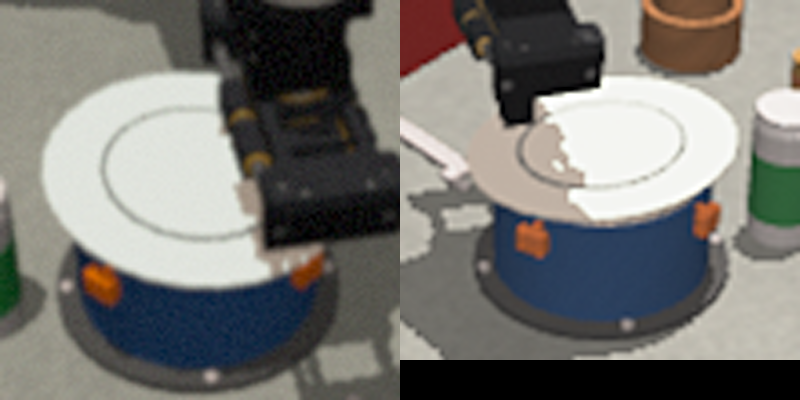

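>>> jog_arm(travel=[[0,-0.2,0],[0,-0.4,0],[0.46,-0.4,-0.56],[0.46,-0.4,-0.56],[0.46,-0.4,-0.56],[0.46,-0.4,-0.56]], turn=[[0,0,0],[0,0,0],[0,0,0],[0,0,0],[0,0,0],[0,0,0]])

```text
clock: 20.13
position: [520.0, -25.7, 133.2]
orientation: [[-0.581, -0.001, 0.814], [-0.814, 0.001, -0.581], [-0.0, -1.0, -0.002]]
force: [0.5, 0.8, -0.3]
finger_gap: 0.5
```

>>> jog_arm(travel=[[0.46,0,-0.56],[0.46,0,-0.56],[0.46,0,-0.56],[0.46,0.05,-0.56],[0.46,0.1,-0.56],[0.46,0.15,-0.56],[0.46,0.18,-0.56],[0.46,0.18,-0.56]], turn=[[0,0,0],[0,0,0],[0,0,0],[0,0,0],[0,0,0],[0,0,0],[0,0,0],[0,0,0]])

```text
clock: 20.8
position: [449.7, -31.0, 114.5]
orientation: [[-0.581, -0.002, 0.814], [-0.814, -0.001, -0.581], [0.002, -1.0, -0.001]]
force: [-0.3, 0.0, -0.5]
finger_gap: 0.7
```

```bash
python3 z.py 17
```

```text
20.8 [449.7 -31.  114.5] [-0.3  0.  -0.5] 0.7
20.85 [449.7 -31.  114.9] [-0.1  0.9  0.3] 0.5
```

View pics/z17.png

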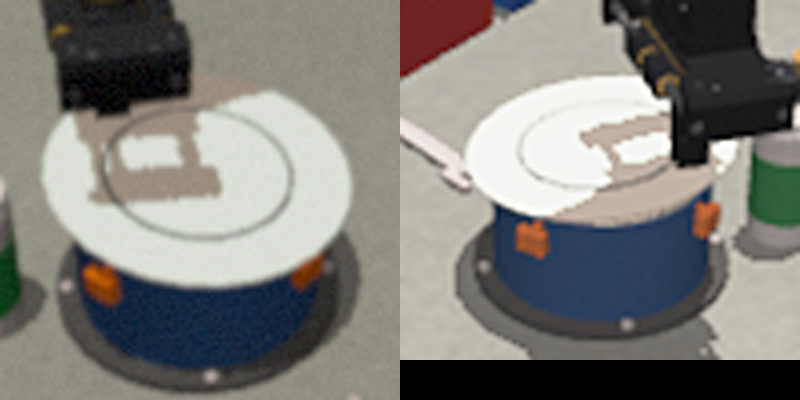

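The lid stays down at the 5° side, which suggests that catch has clicked. Now pressing the opposite 185° side.

>>> jog_arm(travel=[[0,0.02,0],[0,0.04,0],[0,0.06,0],[0,0.08,0],[0,0.08,0]], turn=[[0,0,0],[0,0,0],[0,0,0],[0,0,0],[0,0,0]])

```text
clock: 21.32
position: [449.3, -30.6, 107.4]
orientation: [[-0.581, -0.0, 0.814], [-0.814, 0.0, -0.581], [-0.0, -1.0, -0.001]]
force: [0.3, -0.8, 1.0]
finger_gap: 1.1
```

>>> jog_arm(travel=[[0,0.02,0],[0,0.04,0],[0,0.06,0],[0,0.06,0]], turn=[[0,0,0],[0,0,0],[0,0,0],[0,0,0]])

```text
clock: 21.65
position: [449.1, -31.0, 101.2]
orientation: [[-0.581, -0.0, 0.814], [-0.814, -0.0, -0.581], [0.0, -1.0, -0.0]]
force: [-0.0, -0.2, 0.4]
finger_gap: 0.8
```

>>> jog_arm(travel=[[0,0.01,0],[0,0.02,0],[0,0.03,0],[0,0.03,0]], turn=[[0,0,0],[0,0,0],[0,0,0],[0,0,0]])

```text
clock: 21.98
position: [449.4, -30.9, 98.3]
orientation: [[-0.581, -0.0, 0.814], [-0.814, -0.0, -0.581], [0.0, -1.0, -0.0]]
force: [0.4, 0.7, -0.2]
finger_gap: 0.2
```

```bash
python3 z.py 18
```

```text
21.9833 [449.4 -30.9  98.3] [ 0.4  0.7 -0.2] 0.2
22.0333 [449.3 -31.   98.4] [ 0.3 -0.1  0.2] 0.6
```

View pics/z18.png

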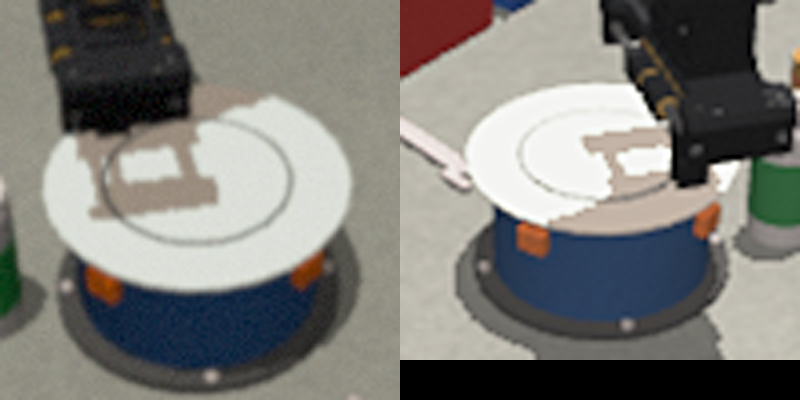

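>>> jog_arm(travel=[[0,0.01,0],[0,0.02,0],[0,0.03,0],[0,0.03,0]], turn=[[0,0,0],[0,0,0],[0,0,0],[0,0,0]])

```text
clock: 22.42
position: [449.4, -31.0, 95.5]
orientation: [[-0.581, -0.0, 0.814], [-0.814, 0.0, -0.581], [0.0, -1.0, -0.0]]
force: [0.5, -0.2, 0.1]
finger_gap: 0.4
```

>>> jog_arm(travel=[[0,0.01,0],[0,0.02,0],[0,0.02,0]], turn=[[0,0,0],[0,0,0],[0,0,0]])

```text
clock: 22.67
position: [449.5, -31.0, 95.3]
orientation: [[-0.581, -0.001, 0.814], [-0.814, 0.002, -0.581], [-0.001, -1.0, -0.002]]
force: [-6.2, 1.3, 23.1]
finger_gap: 0.5
```

A hard stop at z=95.3, which matches the seated top of 95. Next is the 95° catch at (516,45).

>>> jog_arm(travel=[[0,-0.15,0],[0,-0.25,0],[-0.5,-0.25,0.05],[-1,-0.25,0.1],[-1,-0.25,0.1],[-1,-0.25,0.1],[-1,-0.25,0.1]], turn=[[0,0,0],[0,0,0],[0,0,0],[0,0,0],[0,0,0],[0,0,0],[0,0,0]])

```text
clock: 23.25
position: [515.8, 45.4, 118.3]
orientation: [[-0.579, -0.0, 0.815], [-0.815, -0.001, -0.579], [0.001, -1.0, 0.0]]
force: [-0.4, -0.8, -0.2]
finger_gap: 0.4
```

```bash
python3 z.py 19
```

```text
23.25 [515.8  45.4 118.3] [-0.4 -0.8 -0.2] 0.4
23.3 [515.   44.1 118.3] [-0.5 -0.6 -0.3] 0.4
```

View pics/z19.png

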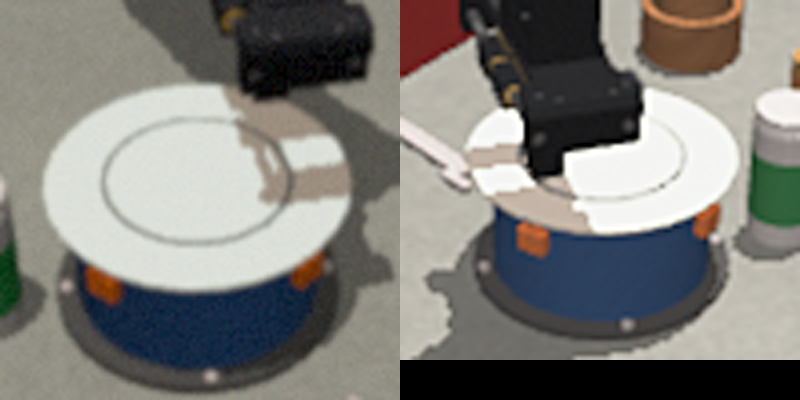

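>>> jog_arm(travel=[[0,0.06,0],[0,0.12,0],[0,0.16,0],[0,0.19,0],[0,0.2,0],[0,0.21,0],[0,0.21,0]], turn=[[0,0,0],[0,0,0],[0,0,0],[0,0,0],[0,0,0],[0,0,0],[0,0,0]])

```text
clock: 23.93
position: [515.5, 44.6, 97.3]
orientation: [[-0.581, -0.0, 0.814], [-0.814, -0.0, -0.581], [0.0, -1.0, -0.0]]
force: [-0.3, -0.4, 1.1]
finger_gap: 0.2
```

>>> jog_arm(travel=[[0,0.01,0],[0,0.02,0],[0,0.03,0],[0,0.03,0]], turn=[[0,0,0],[0,0,0],[0,0,0],[0,0,0]])

```text
clock: 24.27
position: [515.8, 44.7, 95.4]
orientation: [[-0.581, 0.0, 0.814], [-0.814, 0.001, -0.581], [-0.001, -1.0, -0.0]]
force: [-2.6, -0.2, 7.2]
finger_gap: 0.7
```

>>> jog_arm(travel=[[0,0.01,0],[0,0.012,0],[0,0.012,0]], turn=[[0,0,0],[0,0,0],[0,0,0]])

```text
clock: 24.52
position: [515.8, 44.7, 95.3]
orientation: [[-0.581, -0.0, 0.814], [-0.814, 0.002, -0.581], [-0.001, -1.0, -0.001]]
force: [-5.1, -0.1, 17.2]
finger_gap: 0.3
```

>>> jog_arm(travel=[[0,-0.15,0],[0,-0.25,0],[0.5,-0.25,0.2],[0.8,-0.25,0.5],[1,-0.25,0.72],[1,-0.25,0.72],[1,-0.25,0.72],[1,-0.25,0.72]], turn=[[0,0,0],[0,0,0],[0,0,0],[0,0,0],[0,0,0],[0,0,0],[0,0,0],[0,0,0]])

```text
clock: 25.18
position: [516.2, -78.3, 118.3]
orientation: [[-0.581, -0.0, 0.814], [-0.814, 0.001, -0.581], [-0.0, -1.0, -0.0]]
force: [-0.2, 1.0, -0.7]
finger_gap: 0.3
```

The 95° side is hard down at z=95.3 under 17 N. Last is the 275° catch at (528,-99).

>>> jog_arm(travel=[[0.1,0,0.21],[0.1,0,0.21],[0.1,0.06,0.21],[0.1,0.12,0.21],[0.1,0.16,0.21],[0.1,0.19,0.21],[0.1,0.21,0.21],[0.1,0.22,0.21],[0.1,0.22,0.21]], turn=[[0,0,0],[0,0,0],[0,0,0],[0,0,0],[0,0,0],[0,0,0],[0,0,0],[0,0,0],[0,0,0]])

```text
clock: 25.93
position: [527.2, -98.6, 96.1]
orientation: [[-0.581, -0.0, 0.814], [-0.814, 0.0, -0.581], [0.0, -1.0, -0.001]]
force: [0.5, -0.6, -0.1]
finger_gap: 0.7
```

>>> jog_arm(travel=[[0,0.01,0],[0,0.02,0],[0,0.03,0],[0,0.03,0]], turn=[[0,0,0],[0,0,0],[0,0,0],[0,0,0]])

```text
clock: 26.27
position: [527.6, -98.9, 95.4]
orientation: [[-0.581, 0.0, 0.814], [-0.814, 0.002, -0.581], [-0.002, -1.0, -0.001]]
force: [-5.7, 1.4, 15.9]
finger_gap: 0.4
```

Hard down as well. I'll re-check the first (5°) side, which read 96.5 when the lid was still cocked.

>>> jog_arm(travel=[[0,-0.12,0],[0,-0.2,0],[-0.5,-0.2,0.04],[-1,-0.2,0.08],[-1,-0.2,0.08],[-1,-0.2,0.08],[-1,-0.1,0.08],[-1,-0.04,0.08],[-1,-0.02,0.08],[-1,-0.02,0.08]], turn=[[0,0,0],[0,0,0],[0,0,0],[0,0,0],[0,0,0],[0,0,0],[0,0,0],[0,0,0],[0,0,0],[0,0,0]])

```text
clock: 27.1
position: [590.8, -23.5, 95.5]
orientation: [[-0.583, -0.002, 0.812], [-0.812, 0.001, -0.583], [0.0, -1.0, -0.002]]
force: [-2.4, 2.3, 5.6]
finger_gap: 0.6
```

>>> jog_arm(travel=[[0,0.01,0],[0,0.02,0],[0,0.02,0]], turn=[[0,0,0],[0,0,0],[0,0,0]])

```text
clock: 27.35
position: [590.8, -23.5, 95.4]
orientation: [[-0.583, -0.002, 0.812], [-0.812, 0.002, -0.583], [-0.001, -1.0, -0.003]]
force: [-6.1, 1.6, 18.0]
finger_gap: 0.7
```

All four sides now stop hard at z of about 95.3–95.4. I'll retreat and look.

>>> jog_arm(travel=[[0,-0.3,0],[0,-0.6,0],[0,-1,0],[0,-1,0],[0,-1,0]], turn=[[0,0,0],[0,0,0],[0,0,0],[0,0,0],[0,0,0]])

```text
clock: 27.77
position: [592.5, -24.1, 195.2]
orientation: [[-0.583, 0.004, 0.812], [-0.812, 0.001, -0.583], [-0.003, -1.0, 0.003]]
force: [0.3, 0.5, 0.5]
finger_gap: 0.5
```

>>> jog_arm(travel=[[0.5,-0.2,-0.5],[1,-0.3,-1],[1,-0.3,-1],[1,-0.3,-1],[1,-0.3,-1],[1,-0.3,-1]], turn=[[0,0,0],[0,0,0],[0,0,0],[0,0,0],[0,0,0],[0,0,0]])

```text
clock: 28.27
position: [450.8, -46.0, 222.4]
orientation: [[-0.582, -0.001, 0.813], [-0.813, 0.001, -0.582], [-0.0, -1.0, -0.002]]
force: [-1.0, 0.3, 0.2]
finger_gap: 0.3
```

```bash
python3 z.py 20; python3 cap.py wrist 20
```

```text
28.2667 [450.8 -46.  222.4] [-1.   0.3  0.2] 0.3
28.3167 [452.  -45.7 222.6] [ 0.1 -0.1 -0.5] 0.3
28.3667 [452.6 -45.5 222.6] [-0.5  0.5  0.2] 0.6
```

View pics/z20.png

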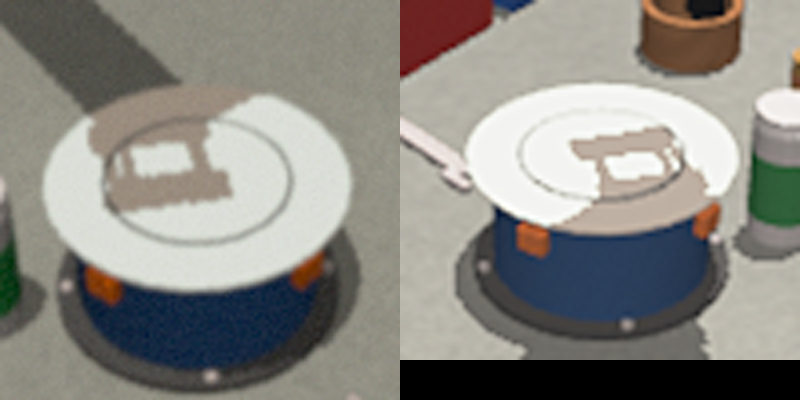

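View pics/wrist20.png

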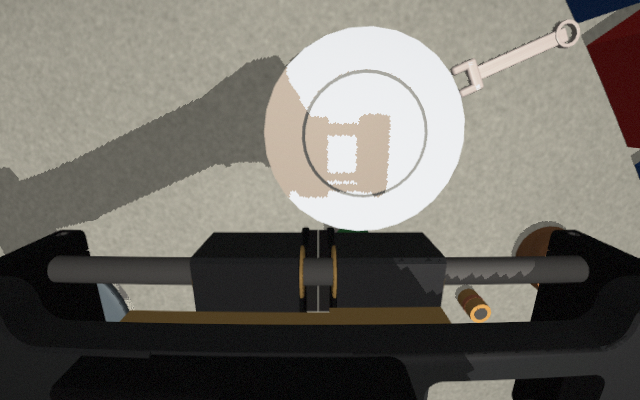

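View pics/scene20.png

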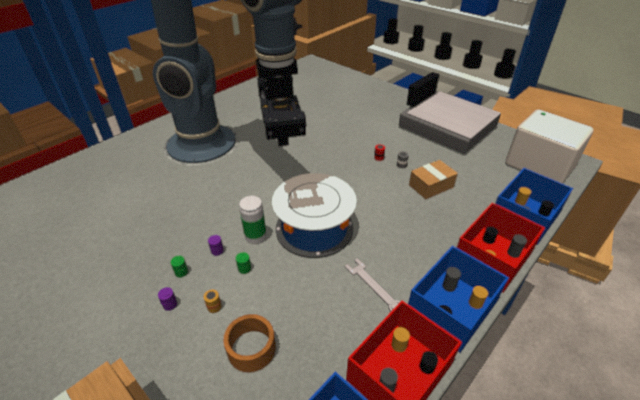

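Everything looks level with the lid square on the tub, and the bystanders are at their original pixels. Time allows one more probe of the 185° side, since it was pressed before the others.

>>> jog_arm(travel=[[-0.1,0.3,-0.1],[-0.1,0.7,-0.1],[-0.1,1,-0.1],[-0.1,1,-0.1],[-0.1,1,-0.1]], turn=[[0,0,0],[0,0,0],[0,0,0],[0,0,0],[0,0,0]])

```text
clock: 28.83
position: [449.8, -31.9, 122.1]
orientation: [[-0.581, -0.004, 0.814], [-0.814, -0.002, -0.581], [0.004, -1.0, -0.002]]
force: [0.7, 0.0, 0.0]
finger_gap: 0.2
```

>>> jog_arm(travel=[[0,0.12,0],[0,0.2,0],[0,0.24,0],[0,0.26,0],[0,0.26,0],[0,0.26,0]], turn=[[0,0,0],[0,0,0],[0,0,0],[0,0,0],[0,0,0],[0,0,0]])

```text
clock: 29.33
position: [450.7, -31.6, 97.9]
orientation: [[-0.581, 0.001, 0.814], [-0.814, 0.0, -0.581], [-0.001, -1.0, 0.001]]
force: [0.5, -0.5, -0.2]
finger_gap: 0.4
```

>>> jog_arm(travel=[[0,0.01,0],[0,0.02,0],[0,0.03,0],[0,0.03,0]], turn=[[0,0,0],[0,0,0],[0,0,0],[0,0,0]])

```text
clock: 29.67
position: [450.6, -31.4, 95.4]
orientation: [[-0.581, 0.0, 0.814], [-0.814, 0.001, -0.581], [-0.001, -1.0, -0.0]]
force: [-2.8, 0.6, 10.5]
finger_gap: 0.4
```

The 185° side is still down at 95.4, with the hard stop there. Retreating.

>>> jog_arm(travel=[[0,-0.3,0],[0,-0.6,0],[0,-1,0],[0,-1,0],[0,-1,0]], turn=[[0,0,0],[0,0,0],[0,0,0],[0,0,0],[0,0,0]])

```text
clock: 30.08
position: [451.8, -31.4, 196.3]
orientation: [[-0.581, 0.005, 0.814], [-0.814, 0.002, -0.581], [-0.005, -1.0, 0.003]]
force: [-0.5, 0.2, 0.0]
finger_gap: 0.5
```

```bash
python3 z.py 21; python3 - <<'E'
import cv2,numpy as np
a=cv2.imread("pics/scene0.png").astype(int);b=cv2.imread("pics/scene21.png").astype(int)
for n,(x,y) in dict(can=(252,218),brass=(212,300),g1=(179,266),g2=(243,262),p1=(216,244),p2=(167,298),tape=(250,342),red=(380,153),grey=(403,160),carton=(433,179)).items():
    print(n,np.abs(a[y-14:y+14,x-12:x+12]-b[y-14:y+14,x-12:x+12]).mean().round(1),end="; ")
E
```

```text
30.0833 [451.8 -31.4 196.3] [-0.5  0.2  0. ] 0.5
30.1333 [450.4 -31.3 194.8] [-1.1  0.4 -0.8] 0.5
can 3.7; brass 10.9; g1 3.5; g2 3.5; p1 3.2; p2 3.4; tape 3.2; red 3.6; grey 3.1; carton 3.2;
```

View pics/z21.png

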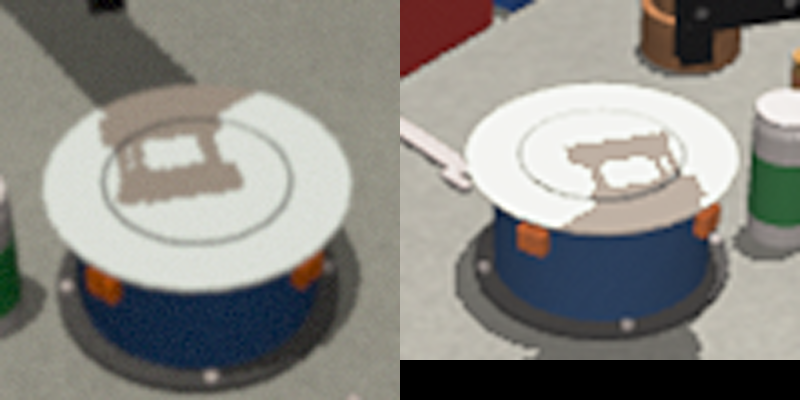

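```bash
python3 - <<'E'
from cell import workorder
import cv2,numpy as np
a=cv2.imread("pics/scene0.png").astype(int);b=cv2.imread("pics/scene21.png").astype(int)
print(np.abs(a-b)[296:314,204:224].mean())
print(workorder.hand_in())
E
```

```text
3.2814814814814817
the job is handed in; nothing more can be done
None
```

The fitting is in the tub, the lid is pressed down over it, and the job is handed in at about 30 s of robot time.

**What I did**
- I dropped the black fitting with the yellow band through the gap. The wrist picture showed it standing upright on the tub floor.
- I pushed the lid over the tub with both open fingers. It ended up cocked on the rim, so I pressed its high side down until it dropped in level.
- I then pressed its edge at all four catches.

**Last checks**
- **Lid height:** All four sides stop hard at z of about 95.3–95.4 mm under 10–23 N; fully seated would be 95. I pressed the 5° and 185° sides a second time and they were still down. The first press at 5° stopped at 96.5 mm while the opposite side was still up; it read 95.4 on the second press.
- **Pictures:** The scene and side views show the lid level and square on the tub.
- **Other things on the bench:** None of the listed things or the green and purple look-alikes shows any change in the scene view. The brass union's patch first read high, because the removed fitting had been inside the patch; a tighter patch matched.
- **Clicks:** I inferred these from the hard stops and the lid staying down, as nothing reports them directly.
- **Forces:** The largest wrist force I read was about 24 N. At hand-in the arm was about 100 mm above the lid, touching nothing.

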